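# Thread the idler shaft through two loose bearing blocks

## Task

Reaching in below the frame's crossbar, take the idler shaft out of its cradle and thread it, bevelled tip first, through the bores of both bearing blocks on the stand, from the cradle's side (from the right), until its collar rests against the near block, then let go of it. The blocks are not bolted down yet and each may sit up to a centimetre off the stand's midline to either side, so feel for each bore and let the shaft shift the blocks into line; press gently, never harder than 25 N on the stand or its blocks, and leave the tape roll, the hex key and the parts bin where they are.

Things in the scene. Friction and masses are not known exactly. Their poses are not given: they have to be found in the camera images.
- shaft_grip (a point): centre of the shaft's round grip end (16 mm in diameter, 46 mm long along the shaft; pinch it across its width, from above or leaning). y axis: along the shaft to the tip. From here along +y: collar, 24 mm in diameter, from +23 to +29 mm; then the round rod, 12 mm in diameter, to the tip at +113 mm. The last 3.5 mm are bevelled down to 9 mm in diameter.
- shaft_tip (a point): end of the shaft's bevelled tip, on its axis; y points out of the tip. (Room to reach: two posts stand at the cabinet's front corners, with a fixed bar between them over the front edge, its underside 0.51 m above the work surface. The arm must reach in between the posts and below the bar; with the gripper leaning back towards the robot by some 30 degrees the forearm stays clear of it.)
- shaft: the loose steel idler shaft, about 150 g, 136 mm long with its grip; origin on its axis at the collar's tip-side face, y to the tip. It lies level in the cradle, axis 60 mm above the work surface: lift it straight up
- cradle: fixed grey cradle: a foot 50 x 72 mm with two notched uprights, 34 mm wide and 64 mm tall, that carry the round rod only (the grip overhangs in the air); origin on the work surface under the collar end of the foot, y along the foot and the shaft
- stand_bore (a point): point on the stand's midline at the height of the bores (65 mm above the work surface), in the plane of the near block's front face. y: the threading direction, level, roughly to the robot's left, through both blocks; x: level, across it. The near (right-hand) block spans y = 0 to 14 mm, the far block y = 48 to 62 mm. Each bore, for itself, lies anywhere up to 10 mm to either side (x) of this midline; no reading shows where
- stand: fixed steel plate, 104 (x) x 110 (y) x 10 mm, origin under its centre, with two equal aluminium bearing blocks: upright plates 44 mm wide (x), 14 mm thick, top 82 mm above the work surface, 76 mm over their feet. Each has one level bore, 14 mm in diameter with a 1.5 mm bevel at its front edge. A block slides along x, 13 mm either way, when pushed with about 3 N, and stays where left
- tape_roll: amber roll of tape lying flat, 84 mm across, 19 mm tall, origin under its centre; bystander
- hex_key: L-shaped dark hex key lying flat, 35 x 93 x 6 mm, origin under its centre; bystander
- parts_bin: small yellow open bin of parts, 71 x 100 x 40 mm, origin under its centre; bystander

How it is judged:
By the outcome, as a careful person would: the job done as asked, in the order asked, and still so for the second after the job is handed in, with the robot touching nothing.
It also fails if it takes over 61 s, if anything falls off the work surface, if the arm or the gripper's body presses on something with over 40 N, if the wrist force passes 120 N, or if a joint passes its speed limit or range.

## Robot

A 6-joint arm with a two-finger parallel gripper is mounted at the origin on a cart in front of the work surface, level with it; the furniture and walls round the work are solid. World frame = base frame: x ahead of the robot, y to its left, z up, the work surface at z = 0. Lengths are in m, angles in rad, forces in N, time in s.
With the tool pointing down it reaches from about 0.35 to 0.85 m from the base axis. Payload 8.1 kg.
Tool frame: the origin (TCP) lies at the very end of the fingers, on their centre line; the grasp point (between the pads) lies 19 mm behind it (env.tcp_to_grasp is the distance from the TCP to the grasp point, in m); z points along the fingers, y is the direction in which the jaws open and shut (so a half turn about z gives the same grasp; the last joint's range is limited). The gripper opens to 85 mm and grips with 20 to 120 N. Pads are 22 mm wide; open, the fingers measure 114 mm over their backs; the gripper's body (76 mm by 85 mm) begins 54 mm behind the grasp point. The pads swing forward as they close: fully open they stand 13 mm farther back than shut.
Start: joints at [1.2, 0.13, 1.488, -0, 1.523, -0.085], TCP at [0.169, 0.576, 0.231] pointing down, gripper open.
Joint ranges: [-2.96, 2.96], [-0.89, 2.26], [0.02, 2.5], [-1.34, 4.48], [0, 2.73], [-2.66, 2.66]. Speed limits (rad/s): [2.39, 2.39, 2.79, 3.14, 3.14, 3.14].

## Interface

Orientations are given as a unit quaternion [x, y, z, w].
In Python, from rig import env gives the robot as it stands.
- The arm moves only by the shell command python3 -m handwheel 'ROWS'. ROWS is text: rows parted by semicolons, each of 7 numbers parted by spaces: the shift along the tool's x, y, z in mm, then the turn, a rotation vector about the tool's x, y, z in rad, then the closure, from 0 (fully open) to 1 (shut). A call has 1 to 10 rows; each row shifts and turns the pose as measured when the row begins, along the tool's axes as they then stand; what a row does not reach is not made up. A row lasts 1/8 s, in which the tool goes at most 62.5 mm and 10.7 degrees, less where a joint would pass 70% of its speed; a pose out of reach is approached as far as the arm can. A call is refused whole if a number of a shift passes 62.5 or a number of a turn 0.188, either way. A call with a gripper value outside its range is refused whole. The fingers move at their own pace and stop on an object; the grip force is fixed at half the most. Time passes only in rows, so rows that do not move let the fingers close. It gives the time, the measured TCP pose, the force and the opening at its end, in the units of the state.
- env.get_state(): the state, without advancing time (a new reading comes with each control period).
- env.get_image(name): name is "scene" or "top" or "wrist"; returns the picture (420x560x3 uint8, blue, green, red); there is no depth.
- env.get_calibration(name): a dict with "fx", "fy", "cx", "cy" (pixels), "k1" (the pictures are not rectified: a ray, as slopes to the right and down, at radius r is drawn at 1 + k1 r^2 times it, then the intrinsics apply), "R" (3x3) and "t" (3): a world point X has camera coordinates R X + t; the wrist camera has in their place "tool_from_camera" (4x4, takes a point from camera to tool coordinates, whose origin is the TCP and whose axes are the flange's). Camera axes: x right, y down, z forward; pixel columns grow to the right and rows downward; lengths in m; the calibration is good to about 2 mm. A picture is of the moment at which its call begins: read the wrist's pose just before it. get_calibration takes no time and is no camera call.
- env.job_done(): hands the job in, once; it reports no verdict.
Trained networks look in the newest picture that a camera, given by its name, has taken for a name from the list of things; names that differ only in an ending like _2 or _b are one class to them, and where a whole thing is asked for, a point or a joint stands for the part that bears it (a point fixed in the world has none). Each returns a list of dicts, best first, with "conf" (0 to 1); they miss things now and then, are a little off and sometimes report something else, mostly with a low value. They report only what shows in the picture. A call takes as long as a camera call.
- env.find_in(camera, query): "at" ([x, y, z] in m, in the coordinates of the camera as it stood for that picture, good to about 4 mm: the middle of the surface that is visible of it).
- env.regions_of(camera, query): "mask" (420x560 bool, what is visible of it).
The state is a dict: "time": time; "joint_positions": joint angles; "dq": joint speeds; "joint_torque": joint torques, N m; "eef_pos": TCP position; "tool_rot": TCP orientation; "ft_force": force on the tool from outside, world axes, zero at the start; "torque": the same for the moment, N m; "grip_width": finger opening in m.
Only numpy, scipy, OpenCV 4.12 (cv2) and the standard library are available. Lean on these libraries where they do the work, as an engineer would, in place of code of your own. Each camera call takes 0.05 s, during which the arm holds its last target.

## Working session

There is one attempt and no reset: what is moved stays moved. The work goes in short steps, Python scripts to look and compute and a shell command to move; the robot and the scene stay as the last step left them, time stands still between calls to the robot, and variables do not carry over. Pictures are saved under pics/ and viewed, and the job is handed in when it is done.

```bash
ls; mkdir -p pics
python3 - <<'E'
from rig import env
import cv2
print(env.get_state())
for n in ("scene","top","wrist"):
    im=env.get_image(n); cv2.imwrite(f"pics/a_{n}.png",im)
    print(n,env.get_calibration(n))
    for q in ("shaft","shaft_grip","shaft_tip","cradle","stand","stand_bore","tape_roll","hex_key","parts_bin"):
        try:
            r=env.find_in(n,q); print(q,[(d['conf'],d['at']) for d in r][:2])
        except Exception as e: print(q,e)
print(env.get_state()['time'])
E
```

```text
pics
{'time': 0.0, 'joint_positions': array([ 1.19959598e+00,  1.31145182e-01,  1.48928717e+00, -2.18540132e-06,
        1.52299282e+00, -8.54227193e-02]), 'dq': array([-0.00070682, -0.00094575,  0.00026238,  0.00042395,  0.00097069,
       -0.00058805]), 'joint_torque': array([ 1.97143869e-03, -5.69393027e+01, -5.00563002e+01,  1.06788079e-04,
        1.45804236e-02,  2.41421492e-05]), 'eef_pos': array([0.16893476, 0.57515449, 0.23024964]), 'tool_rot': array([ 1.42402968e-01,  9.89808343e-01, -8.92727764e-04, -2.06316450e-04]), 'ft_force': array([ 1.06785561, -0.59953492, -0.76179741]), 'torque': array([-0.04978571, -0.00436473,  0.0359379 ]), 'grip_width': 0.085395175618791}
scene {'fx': 381.07842399574565, 'fy': 381.07842399574565, 'cx': 283.6324484706268, 'cy': 208.9762680539892, 'k1': -0.011275113387999648, 'R': array([[ 0.68461876, -0.72872798,  0.01589621],
       [-0.5483493 , -0.52928119, -0.64743684],
       [ 0.48021891,  0.43453073, -0.76195331]]), 't': array([-0.48899562,  0.26578137,  0.72299793])}
shaft [(0.66, [0.1288, 0.1134, 0.7769])]
shaft_grip [(0.88, [0.1267, 0.1
[... 1071 characters left out ...]
.7, [0.2258, -0.0697, 0.9217])]
hex_key []
parts_bin [(0.93, [-0.2642, -0.0707, 0.9137])]
wrist {'fx': 310.5803040470035, 'fy': 310.5803040470035, 'cx': 272.32299694682706, 'cy': 207.49067850249727, 'k1': -0.0025933067260652163, 'tool_from_camera': array([[ 9.10908746e-04, -9.53491259e-01, -3.01419291e-01,
         7.76439259e-02],
       [ 9.99998965e-01,  1.20433307e-03, -7.87651162e-04,
        -4.63194457e-04],
       [ 1.11402772e-03, -3.01418262e-01,  9.53491369e-01,
        -1.41322736e-01],
       [ 0.00000000e+00,  0.00000000e+00,  0.00000000e+00,
         1.00000000e+00]])}
shaft []
shaft_grip []
shaft_tip []
cradle []
stand []
stand_bore []
tape_roll []
hex_key []
parts_bin []
1.5
```

View images.

View pics/a_scene.png

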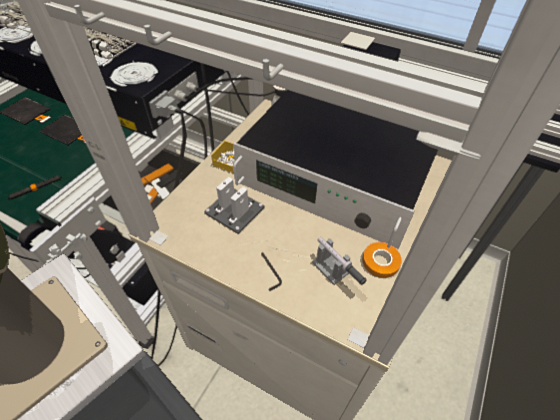

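View pics/a_top.png

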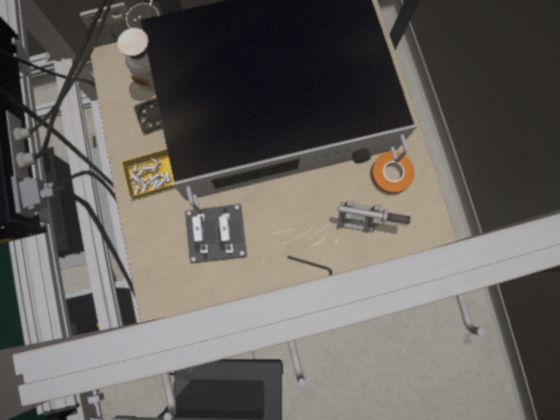

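Run:
```python
import cv2
im=cv2.imread("pics/a_top.png")
a=cv2.resize(im[190:290,170:330],None,fx=5,fy=5,interpolation=cv2.INTER_CUBIC);cv2.imwrite("pics/b1.png",a)
a=cv2.resize(im[150:250,310:430],None,fx=6,fy=6,interpolation=cv2.INTER_CUBIC);cv2.imwrite("pics/b2.png",a)
im=cv2.imread("pics/a_scene.png")
a=cv2.resize(im[150:240,195:275],None,fx=6,fy=6,interpolation=cv2.INTER_CUBIC);cv2.imwrite("pics/b3.png",a)
a=cv2.resize(im[225:295,305:405],None,fx=6,fy=6,interpolation=cv2.INTER_CUBIC);cv2.imwrite("pics/b4.png",a)
```

```text
(no output)
```

View pics/b1.png

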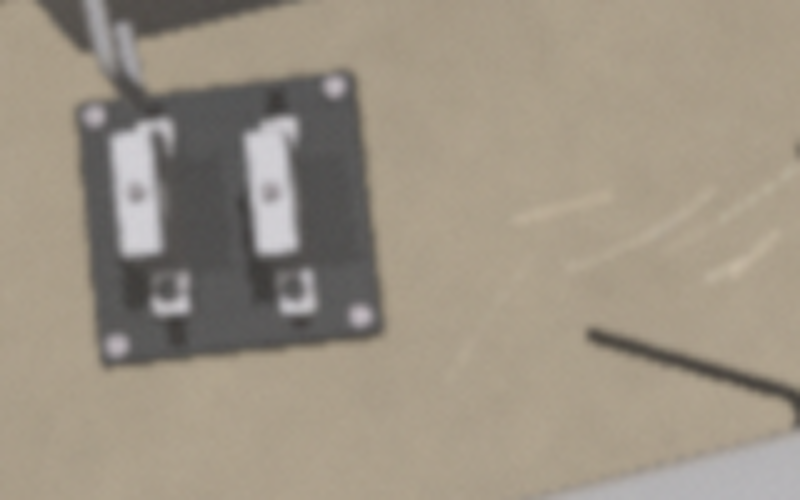

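View pics/b2.png

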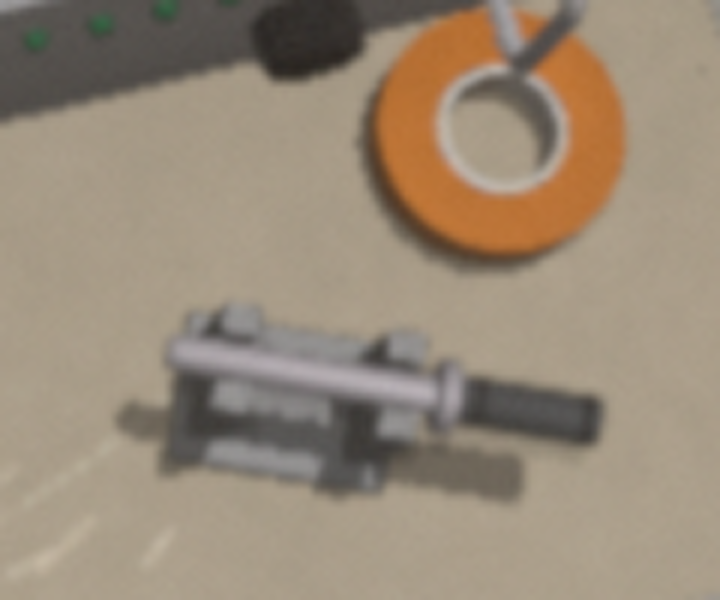

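View pics/b3.png

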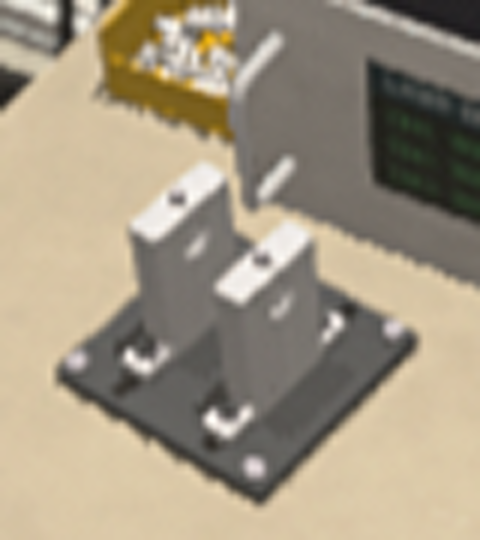

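View pics/b4.png

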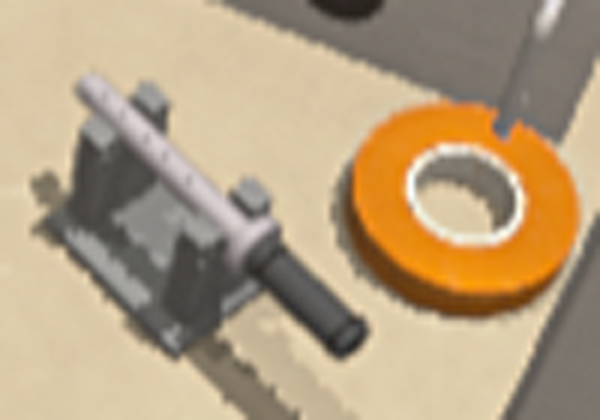

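```bash
cat > h.py <<'E'
import numpy as np, cv2
from scipy.spatial.transform import Rotation as Ro
from rig import env
def ray(c,px,pose=None):
    px=np.atleast_2d(np.array(px,float))
    K=np.array([[c['fx'],0,c['cx']],[0,c['fy'],c['cy']],[0,0,1]])
    u=cv2.undistortPoints(px[:,None],K,np.array([c['k1'],0,0,0,0]))[:,0]
    d=np.c_[u,np.ones(len(u))]
    if pose is None:
        R,t=c['R'],c['t']; return -R.T@t, d@R
    p,q=pose; T=c['tool_from_camera']; Rt=Ro.from_quat(q).as_matrix()
    return p+Rt@T[:3,3], d@(Rt@T[:3,:3]).T
def atz(c,px,z,pose=None):
    o,d=ray(c,px,pose); s=(z-o[2])/d[:,2]; return o+d*s[:,None]
def tri(ca,pa,cb,pb):
    o1,d1=ray(ca,pa);o2,d2=ray(cb,pb);out=[]
    for a,b in zip(d1,d2):
        A=np.c_[a,-b];s=np.linalg.lstsq(A,o2-o1,rcond=None)[0]
        p,q=o1+a*s[0],o2+b*s[1]; out.append(np.r_[(p+q)/2,np.linalg.norm(p-q)])
    return np.array(out)
def crop(pts,s,ox,oy): return (np.array(pts,float)+.5)/s-.5+[ox,oy]
E
python3 - <<'E'
from h import *
np.set_printoptions(precision=4,suppress=True)
T=env.get_calibration("top");S=env.get_calibration("scene")
pl=atz(T,crop([(78,104),(352,72),(382,333),(103,364)],5,170,190),.010);print("plate",pl,pl.mean(0), np.linalg.norm(np.diff(pl,axis=0),axis=1))
sc=atz(T,crop([(94,117),(334,87),(361,316),(117,346)],5,170,190),.010);print("screws",sc.mean(0))
fb=atz(T,crop([(110,134),(153,128),(162,254),(121,258),(136,193)],5,170,190),.082);print("far",fb,fb[:4].mean(0))
nb=atz(T,crop([(243,134),(288,130),(298,253),(255,258),(271,192)],5,170,190),.082);print("near",nb,nb[:4].mean(0))
tp=crop([(172,352),(450,394),(600,420)],6,310,150); ts=crop([(88,90),(256,245),(350,335)],6,305,225)
sh=atz(T,tp,.060);print("shaft top",sh);print("scene",atz(S,ts,.06));print("tri",tri(T,tp,S,ts))
ps=crop([(60,377),(262,503),(415,340)],6,195,150);print("plate scene",atz(S,ps,.01))
print("holes scene",atz(S,crop([(178,199),(262,260)],6,195,150),.082))
E
```

```text
plate [[ 0.546   0.0328  0.01  ]
 [ 0.5603 -0.0741  0.01  ]
 [ 0.4584 -0.0883  0.01  ]
 [ 0.4448  0.0185  0.01  ]] [ 0.5024 -0.0278  0.01  ] [0.1078 0.1029 0.1076]
screws [ 0.503  -0.0269  0.01  ]
far [[ 0.5225  0.007   0.082 ]
 [ 0.5249 -0.0083  0.082 ]
 [ 0.4796 -0.0134  0.082 ]
 [ 0.4779  0.0011  0.082 ]
 [ 0.5013 -0.0032  0.082 ]] [ 0.5012 -0.0034  0.082 ]
near [[ 0.5232 -0.0407  0.082 ]
 [ 0.5249 -0.0568  0.082 ]
 [ 0.4807 -0.0618  0.082 ]
 [ 0.4786 -0.0465  0.082 ]
 [ 0.5024 -0.0515  0.082 ]] [ 0.5018 -0.0515  0.082 ]
shaft top [[ 0.5454 -0.2596  0.06  ]
 [ 0.5334 -0.3462  0.06  ]
 [ 0.5259 -0.3933  0.06  ]]
scene [[ 0.5462 -0.2624  0.06  ]
 [ 0.5359 -0.346   0.06  ]
 [ 0.5295 -0.39    0.06  ]]
tri [[ 0.5468 -0.2608  0.0573  0.0024]
 [ 0.5337 -0.3462  0.0623  0.0017]
 [ 0.525  -0.3913  0.0672  0.0007]]
plate scene [[ 0.4447  0.0132  0.01  ]
 [ 0.4586 -0.0937  0.01  ]
 [ 0.5596 -0.077   0.01  ]]
holes scene [[ 0.5039 -0.003   0.082 ]
 [ 0.5048 -0.051   0.082 ]]
```

```bash
python3 - <<'E'
from h import *
np.set_printoptions(precision=3,suppress=True)
T=env.get_calibration("top");S=env.get_calibration("scene")
print("S z0",atz(S,[(136,238),(160,233),(168,240),(388,365),(368,358),(358,338),(345,335)],0))
print("T front edge left",atz(T,[(141,321),(452,243)],0))
print("bar z.51 lower/upper edges",atz(T,[(20,400),(15,352),(560,255),(560,212)],.53))
print("tape",atz(T,[(393,173)],.019), "instr base",atz(T,[(190,193),(412,130)],0.0))
print("instr top",atz(T,[(175,184),(412,128)],0.10))
print("cams", ray(T,[0,0])[0], ray(S,[0,0])[0])
E
python3 - <<'E'
import cv2
im=cv2.imread("pics/a_scene.png")
cv2.imwrite("pics/b5.png",cv2.resize(im[0:420,0:560],(800,600),interpolation=cv2.INTER_CUBIC))
E
```

```text
S z0 [[ 0.288  0.075  0.   ]
 [ 0.335  0.047  0.   ]
 [ 0.336  0.017  0.   ]
 [ 0.45  -0.518  0.   ]
 [ 0.435 -0.483  0.   ]
 [ 0.453 -0.446  0.   ]
 [ 0.44  -0.424  0.   ]]
T front edge left [[ 0.332  0.11   0.   ]
 [ 0.49  -0.496  0.   ]]
bar z.51 lower/upper edges [[ 0.299  0.06   0.53 ]
 [ 0.337  0.067  0.53 ]
 [ 0.42  -0.381  0.53 ]
 [ 0.457 -0.385  0.53 ]]
tape [[ 0.626 -0.376  0.019]] instr base [[ 0.583  0.027  0.   ]
 [ 0.724 -0.425  0.   ]]
instr top [[ 0.577  0.036  0.1  ]
 [ 0.691 -0.393  0.1  ]]
cams [ 0.388 -0.137  0.904] [ 0.133 -0.53   0.731]
```

View pics/b5.png

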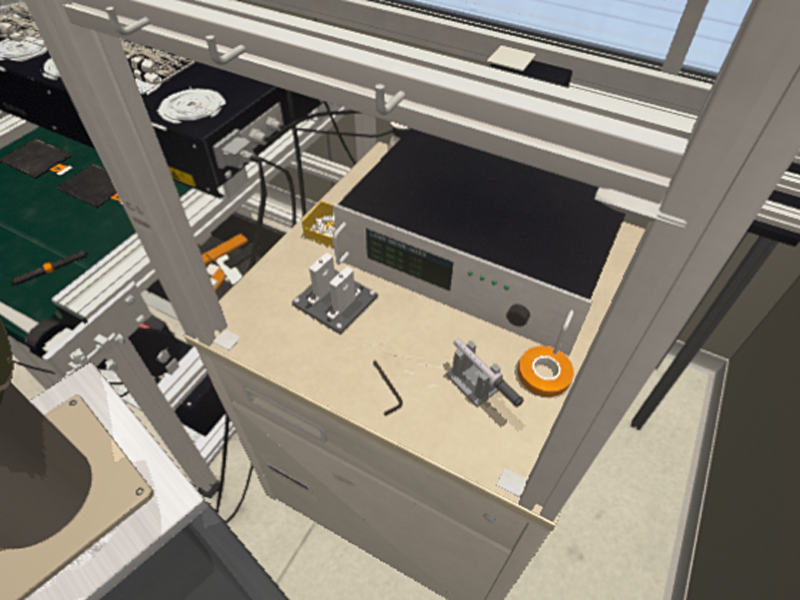

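View pics/a_wrist.png

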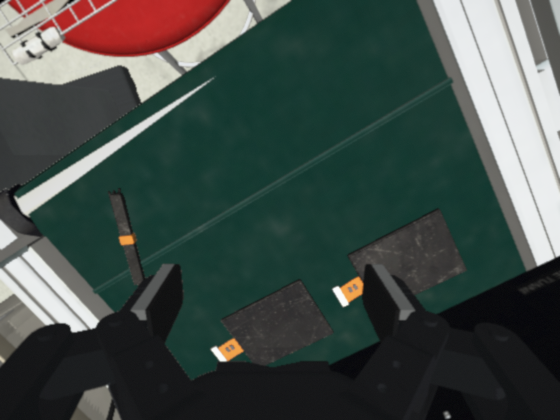

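Run:
```python
from h import *
np.set_printoptions(precision=4,suppress=True)
im=cv2.imread("pics/a_scene.png")
cv2.imwrite("pics/b6.png",cv2.resize(im[170:230,210:260],None,fx=10,fy=10,interpolation=cv2.INTER_LANCZOS4))
S=env.get_calibration("scene")
d=np.array([-.127,.992,0])
for name,px,c in (("near",crop([(283,305)],6,195,150),[.5018,-.0515]),("far",crop([(198,245)],6,195,150),[.5012,-.0034])):
    o,r=ray(S,px); r=r[0]; P=np.r_[c,0.]-d*.007
    print(name,o+r*((P-o)@d)/(r@d))
```

```text
near [ 0.5074 -0.0578  0.0592]
far [ 0.5055 -0.0099  0.0594]
```

View pics/b6.png

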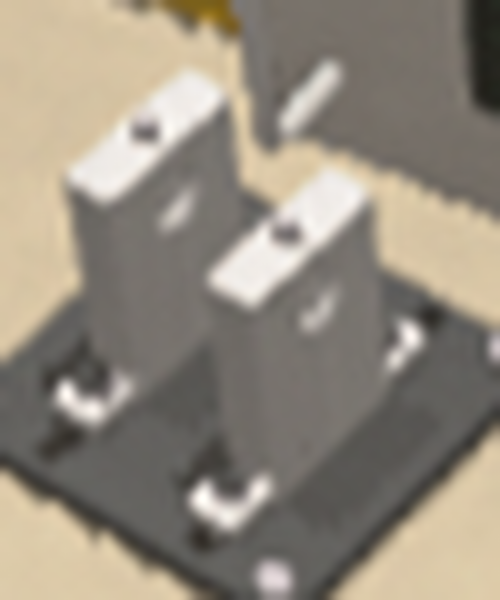

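```bash
cat > st.py <<'E'
from h import *
import json
np.set_printoptions(precision=4,suppress=True)
s=env.get_state()
print("t",s['time'],"p",s['eef_pos'],"q",s['tool_rot'],"w",s['grip_width'],"F",s['ft_force'],"M",s['torque'])
print("j",s['joint_positions'])
print("R\n",Ro.from_quat(s['tool_rot']).as_matrix())
open("log.txt","a").write(json.dumps([list(map(float,s[k])) for k in("joint_positions","eef_pos","tool_rot")])+"\n")
E
python3 st.py; python3 -m handwheel '0 -50 0 0 0 0 0; 0 -50 0 0 0 0 0; 0 -50 0 0 0 0 0';python3 st.py; python3 -m handwheel '0 0 -50 0 0 0 0; 0 0 -50 0 0 0 0';python3 st.py
```

```text
t 1.5 p [0.1691 0.5757 0.2313] q [0.1424 0.9898 0.     0.    ] w 0.08552704661595455 F [-0.3592 -0.2641  0.0093] M [-0.0346  0.0237  0.0216]
j [ 1.1996  0.1304  1.4882 -0.      1.523  -0.0854]
R
 [[-0.9594  0.2819  0.    ]
 [ 0.2819  0.9594  0.    ]
 [-0.      0.     -1.    ]]
time: 1.88
eef_pos: [0.1264, 0.4297, 0.2286]
tool_rot: [0.142, 0.99, -0.002, -0.0]
ft_force: [-0.6, -0.0, 0.4]
grip_width: 0.0853
t 1.875 p [0.1264 0.4297 0.2286] q [ 0.1424  0.9898 -0.0021 -0.0005] w 0.0853456821534764 F [-0.6479 -0.0494  0.3543] M [-0.0031 -0.0041  0.0372]
j [ 1.1703 -0.2876  1.8892 -0.0001  1.5443 -0.1148]
R
 [[-0.9595  0.2818 -0.0015]
 [ 0.2818  0.9595 -0.0039]
 [ 0.0004 -0.0042 -1.    ]]
time: 2.12
eef_pos: [0.1223, 0.4196, 0.3169]
tool_rot: [0.142, 0.99, -0.015, -0.004]
ft_force: [-0.0, 1.0, 0.9]
grip_width: 0.0859
t 2.125 p [0.1223 0.4196 0.3169] q [ 0.1424  0.9897 -0.0146 -0.0037] w 0.08587140341313276 F [-0.0207  0.9921  0.9456] M [ 0.0545 -0.0199 -0.0314]
j [ 1.17   -0.3072  1.7463 -0.0002  1.7326 -0.1149]
R
 [[-0.9594  0.2818 -0.0116]
 [ 0.282   0.959  -0.0279]
 [ 0.0032 -0.03   -0.9995]]
```

```bash
python3 -m handwheel '0 0 0 -0.18 0 0 0; 0 0 0 -0.18 0 0 0;0 0 0 -0.18 0 0 0';python3 st.py
python3 - <<'E'
from h import *
import json
from scipy.optimize import least_squares
L=[json.loads(l) for l in open("log.txt")]
def f(x):
    a1,z1,L2,L3,e,L5,off=x;r=[]
    for j,p,q in L:
        c,s=np.cos(j[0]),np.sin(j[0]);u=c*p[0]+s*p[1];v=-s*p[0]+c*p[1]
        A=j[1]+j[2];B=A+j[4]
        r+=[u-(a1+L2*np.sin(j[1])+L3*np.sin(A)+e*np.cos(A)+L5*np.sin(B)),p[2]-(z1+L2*np.cos(j[1])+L3*np.cos(A)-e*np.sin(A)+L5*np.cos(B)),v-off]
    return r
s=least_squares(f,[0,.3,.4,.4,0,.25,.05]);print(s.x,s.cost, np.linalg.svd(s.jac)[1])
E
```

```text
time: 2.5
eef_pos: [0.1251, 0.4287, 0.3216]
tool_rot: [0.137, 0.957, 0.252, 0.035]
ft_force: [-19.9, -82.8, 42.9]
grip_width: 0.0851
t 2.5 p [0.1251 0.4287 0.3216] q [0.1374 0.9572 0.2524 0.0348] w 0.08509210812276785 F [-19.9453 -82.7713  42.94  ] M [-0.8068 -0.0045 -0.1578]
j [ 1.091  -0.8937  2.1919  0.1008  1.338  -0.1926]
R
 [[-0.9598  0.2454  0.136 ]
 [ 0.2806  0.8349  0.4736]
 [ 0.0026  0.4927 -0.8702]]
[-0.00454899  0.31644915  0.3681792   0.55782398  0.05965497  0.36416094
  0.06009523] 0.000479961019422614 [3.94752099 2.83874298 2.         0.52421543 0.210142   0.1753566
 0.09436567]
```

```bash
python3 -m handwheel '0 20 0 0 0 0 0';python3 st.py
```

```text
time: 2.62
eef_pos: [0.129, 0.4427, 0.3226]
tool_rot: [0.138, 0.958, 0.247, 0.033]
ft_force: [1.6, 0.0, 0.7]
grip_width: 0.0853
t 2.625 p [0.129  0.4427 0.3226] q [0.1382 0.9584 0.2474 0.0331] w 0.08528138783204846 F [1.5784 0.003  0.672 ] M [-0.1826  0.077   0.0526]
j [ 1.102  -0.8274  2.154   0.0956  1.3194 -0.1827]
R
 [[-0.9596  0.2486  0.1319]
 [ 0.2813  0.8394  0.465 ]
 [ 0.0049  0.4834 -0.8754]]
```

```bash
cat > fk.py <<'E'
from h import *
import json
from scipy.optimize import least_squares
def Rz(a): return Ro.from_euler('z',a).as_matrix()
def Ry(a): return Ro.from_euler('y',a).as_matrix()
def fk(j,x,full=False):
    a1,z1,L2,L3,e,L5,off=x[:7]
    R=Rz(j[0]);p0=R@[a1,0,z1];R=R@Ry(j[1]);p1=p0+R@[0,0,L2];R=R@Ry(j[2]);p2=p1+R@[e,off,L3]
    R=R@Rz(j[3])@Ry(j[4])@Rz(j[5]);p3=p2+R@[0,0,L5]
    R=R@Rz(x[7])
    return (p1,p2,p3,R) if full else (p3,R)
def load(): return [json.loads(l) for l in open("log.txt")]
def fit():
    L=load()
    def f(x):
        r=[]
        for j,p,q in L:
            P,R=fk(j,x); r+=list(P-p)
            r+=list(.1*(Ro.from_quat(q).inv()*Ro.from_matrix(R)).as_rotvec())
        return r
    s=least_squares(f,[0,.4,.35,.35,0,.3,.05,0.]);return s
if __name__=="__main__":
    s=fit();np.set_printoptions(precision=4,suppress=True);print(s.x,np.sqrt(2*s.cost/len(s.fun)));print(s.fun.reshape(-1,6)*1000);print(np.linalg.svd(s.jac)[1])
E
python3 fk.py
```

```text
[-0.      0.3181  0.3691  0.5534  0.0616  0.3648  0.0512  1.5708] 1.1858294090091276e-10
[[ 0.  0. -0.  0. -0.  0.]
 [-0. -0. -0.  0. -0.  0.]
 [ 0.  0.  0.  0. -0.  0.]
 [-0. -0.  0.  0. -0.  0.]
 [-0. -0.  0.  0. -0.  0.]]
[4.4054 3.1774 2.2371 0.6191 0.2461 0.2236 0.1976 0.0946]
```

```bash
cat > pl.py <<'E'
from fk import *
np.set_printoptions(precision=3,suppress=True)
X=fit().x
LO=np.array([-2.96,-.88,.03,-1.3,.02,-2.6]);HI=np.array([2.96,2.2,2.48,4.4,2.7,2.6])
def ik(P,R,seed):
    def f(j):
        p,Rr=fk(j,X); return np.r_[(p-P)*5,Ro.from_matrix(Rr.T@R).as_rotvec()]
    s=least_squares(f,np.clip(seed,LO+1e-3,HI-1e-3),bounds=(LO,HI)); return s.x,np.abs(s.fun).max()
def planar(u,z,lean,j1):  # wrist at (u,z) in the j1 plane, tool leaning outward from down
    L3=np.hypot(X[3],X[4]);ph=np.arctan2(X[4],X[3])
    d=np.hypot(u,z-X[1]); 
    el=np.arccos((X[2]**2+L3**2-d*d)/(2*X[2]*L3)); j3=np.pi-el-ph
    a=np.arctan2(u,z-X[1]); b=np.arccos((X[2]**2+d*d-L3**2)/(2*X[2]*d)); j2=a-b
    return np.array([j1,j2,j3,0,np.pi-lean-j2-j3,0.])
def pose_tool(s,lean,G,back=0.0):
    """s: shaft dir (xy), lean: rad, G: grasp point -> TCP pos, R"""
    s=np.r_[s,0];s/=np.linalg.norm(s);h=np.array([s[1],-s[0],0])
    z=np.sin(lean)*h-np.cos(lean)*np.array([0,0,1.]);y=np.cross(z,s)
    R=np.c_[s,y,z]; return G+.019*z,R
def rows(poses,grip,start=None):
    st=env.get_state(); p,R=(st['eef_pos'],Ro.from_quat(st['tool_rot']).as_matrix()) if start is None else start
    out=[]
    for P,Q in poses:
        d=R.T@(P-p)*1000;w=Ro.from_matrix(R.T@Q).as_rotvec()
        out.append(" ".join(f"{v:.0f}" for v in d)+" "+" ".join(f"{v:.3f}" for v in w)+f" {grip}")
        if max(abs(d))>62.5 or max(abs(w))>.187 or np.linalg.norm(d)>62.5 or np.linalg.norm(w)>.187: print("BIG",np.linalg.norm(d),np.linalg.norm(w))
        p,R=P,Q
    print("; ".join(out))
def jpath(wps,ns):
    j=env.get_state()['joint_positions'];out=[]
    for w,n in zip(wps,ns):
        for i in range(1,n+1): out.append(j+(w-j)*i/n)
        j=w
    return out
E
python3 - <<'E'
from pl import *
s=np.array([.14,.99]);G=np.array([.5296,-.3715,.06])
P,R=pose_tool(s,np.radians(30),G)
j,e=ik(P,R,[-.5,0,1.8,0,1.0,.4]);print("grasp",j,e);print(fk(j,X,True)[:2])
s2=np.array([-.127,.992]);
for G in ([.53,-.24,.066],[.513,-.09,.065]):
    P,R=pose_tool(s2,np.radians(30),np.array(G)); j,e=ik(P,R,[-.2,0,1.8,0,1.0,.4]);print("thread",j,e,fk(j,X,True)[:2])
for a in [(.12,.85,0),(.2,.75,0),(.25,.65,.35),(.28,.58,.7),(.32,.52,.75),(.4,.45,.7)]:
    j=planar(*a,-.5);print(a,j,fk(j,X,True)[:3])
E
```

```text
grasp [-0.872  0.12   1.963  0.528  0.725 -1.073] 1.5265566588595902e-15
(array([ 0.029, -0.034,  0.685]), array([ 0.358, -0.347,  0.359]))
thread [-0.747 -0.037  2.112  0.566  0.796 -1.221] 1.921518844798171e-13 (array([-0.01 ,  0.009,  0.687]), array([ 0.358, -0.262,  0.365]))
thread [-0.46  -0.301  2.343  0.444  0.701 -0.871] 4.789379684384115e-09 (array([-0.098,  0.049,  0.671]), array([ 0.341, -0.112,  0.364]))
(0.12, 0.85, 0) [-0.5   -1.037  1.831  0.     2.348  0.   ] (array([-0.279,  0.152,  0.506]), array([ 0.13 , -0.013,  0.85 ]), array([ 0.13 , -0.013,  0.485]))
(0.2, 0.75, 0) [-0.5   -0.986  2.024  0.     2.104  0.   ] (array([-0.27 ,  0.148,  0.522]), array([ 0.2  , -0.051,  0.75 ]), array([ 0.2  , -0.051,  0.385]))
(0.25, 0.65, 0.35) [-0.5   -0.929  2.188  0.     1.532  0.   ] (array([-0.259,  0.142,  0.539]), array([ 0.244, -0.075,  0.65 ]), array([ 0.354, -0.135,  0.307]))
(0.28, 0.58, 0.7) [-0.5   -0.847  2.276  0.     1.013  0.   ] (array([-0.243,  0.133,  0.563]), array([ 0.27 , -0.089,  0.58 ]), array([ 0.477, -0.202,  0.301]))
(0.32, 0.52, 0.75) [-0.5   -0.673  2.289  0.     0.775  0.   ] (array([-0.202,  0.11 ,  0.607]), array([ 0.305, -0.108,  0.52 ]), array([ 0.524, -0.228,  0.253]))
(0.4, 0.45, 0.7) [-0.5   -0.307  2.173  0.     0.576  0.   ] (array([-0.098,  0.053,  0.67 ]), array([ 0.376, -0.147,  0.45 ]), array([ 0.582, -0.26 ,  0.171]))
```

Run:
```python
from pl import *
T=env.get_calibration("top");S=env.get_calibration("scene")
for t,s in (((480,331),(280,70)),((301,381),(280,70)),((301,381),(163,50)),((170,408),(102,15)),((170,408),(163,50))):
    print(t,s,tri(T,[t],S,[s]))
st=env.get_state()
def W(j1,j2,A,lean): return np.array([j1,j2,A-j2,0,np.pi-lean-A,0.])
for w in (W(-.65,-.75,1.2,.1),W(-.65,-.75,1.45,.45),W(-.65,-.5,1.7,.5),W(-.65,-.3,1.92,.6)):
    print(w,fk(w,X,True)[1],fk(w,X,True)[2])
jp=jpath([W(1.1,-.75,.7,0),W(-.65,-.75,.7,0)],[6,11])
rows([fk(j,X) for j in jp],0)
```

```text
(480, 331) (280, 70) [[ 0.364 -0.304  0.545  0.013]]
(301, 381) (280, 70) [[ 0.365 -0.215  0.519  0.141]]
(301, 381) (163, 50) [[ 0.327 -0.166  0.53   0.015]]
(170, 408) (102, 15) [[ 0.312 -0.069  0.544  0.021]]
(170, 408) (163, 50) [[ 0.331 -0.086  0.511  0.09 ]]
[-0.65  -0.75   1.95   0.     1.842  0.   ] [ 0.259 -0.133  0.731] [ 0.288 -0.155  0.368]
[-0.65  -0.75   2.2    0.     1.242  0.   ] [ 0.274 -0.144  0.594] [ 0.4   -0.24   0.265]
[-0.65  -0.5    2.2    0.     0.942  0.   ] [ 0.321 -0.179  0.51 ] [ 0.46  -0.285  0.189]
[-0.65  -0.3    2.22   0.     0.622  0.   ] [ 0.341 -0.195  0.423] [ 0.505 -0.32   0.122]
BIG 63.43918329755183 0.08768529318053508
BIG 68.12173273585577 0.08911580432384214
BIG 72.38513626219208 0.09055907772378646
BIG 76.14703489756079 0.09192339788581433
BIG 79.3490198566632 0.09312878187458727
2 -8 -58 0.084 -0.000 0.019 0; 2 -19 -61 0.084 -0.005 0.024 0; 1 -30 -61 0.084 -0.008 0.028 0; 1 -41 -60 0.084 -0.010 0.033 0; -0 -51 -57 0.083 -0.011 0.038 0; -1 -60 -51 0.083 -0.011 0.041 0; -25 6 -0 0.000 -0.000 0.159 0; -25 6 0 -0.000 -0.000 0.159 0; -25 6 -0 0.000 -0.000 0.159 0; -25 6 0 0.000 -0.000 0.159 0; -25 6 0 -0.000 -0.000 0.159 0; -25 6 -0 -0.000 -0.000 0.159 0; -25 6 0 0.000 -0.000 0.159 0; -25 6 0 -0.000 -0.000 0.159 0; -25 6 0 0.000 -0.000 0.159 0; -25 6 -0 0.000 -0.000 0.159 0; -25 6 0 -0.000 -0.000 0.159 0
```

```bash
cat > wp.py <<'E'
from pl import *
def W(j1,j2,A,lean): return np.array([j1,j2,A-j2,0,np.pi-lean-A,0.])
def C(w,s,lean,seed):
    P,R=pose_tool(s,lean,np.zeros(3)); P=np.array(w)+X[5]*R[:,2]; j,e=ik(P,R,seed); print(np.round(w,3),j,"err",round(e,4),"tcp",P); return j
E
python3 - <<'E'
from wp import *
s=np.array([.14,.99])
j=W(-.85,-.75,.7,0)
j=C((.22,-.19,.70),s,.15,[-.9,-.75,1.95,.2,1.8,.7]); 
j=C((.25,-.22,.60),s,.45,j)
j=C((.29,-.24,.51),s,.5,j)
j=C((.33,-.28,.45),s,.52,j)
jp=jpath([W(1.1,-.75,.7,0),W(-.85,-.75,.7,0)],[8,12])
rows([fk(j,X) for j in jp],0)
E
```

```text
[ 0.22 -0.19  0.7 ] [-0.889 -0.774  2.021  0.104  1.784 -0.721] err 0.0 tcp [ 0.274 -0.198  0.339]
[ 0.25 -0.22  0.6 ] [-0.876 -0.665  2.14   0.305  1.333 -0.758] err 0.0 tcp [ 0.407 -0.242  0.272]
[ 0.29 -0.24  0.51] [-0.828 -0.468  2.178  0.356  1.061 -0.804] err 0.0 tcp [ 0.463 -0.264  0.19 ]
[ 0.33 -0.28  0.45] [-0.822 -0.213  2.096  0.417  0.884 -0.887] err 0.0 tcp [ 0.509 -0.305  0.133]
1 -5 -43 0.063 0.000 0.014 0; 1 -11 -45 0.063 -0.002 0.016 0; 1 -18 -46 0.063 -0.005 0.019 0; 1 -24 -46 0.063 -0.006 0.022 0; 0 -30 -45 0.063 -0.007 0.024 0; -0 -36 -43 0.063 -0.008 0.027 0; -1 -41 -41 0.062 -0.008 0.029 0; -2 -47 -37 0.062 -0.008 0.031 0; -25 6 0 0.000 -0.000 0.163 0; -25 6 0 0.000 -0.000 0.163 0; -25 6 0 -0.000 -0.000 0.162 0; -25 6 -0 0.000 -0.000 0.163 0; -25 6 0 -0.000 -0.000 0.162 0; -25 6 0 0.000 -0.000 0.163 0; -25 6 -0 -0.000 -0.000 0.163 0; -25 6 0 0.000 -0.000 0.162 0; -25 6 0 -0.000 -0.000 0.163 0; -25 6 0 -0.000 -0.000 0.162 0; -25 6 -0 0.000 -0.000 0.163 0; -25 6 0 -0.000 -0.000 0.162 0
```

```bash
python3 -m handwheel '1 -5 -43 0.063 0 0.014 0; 1 -11 -45 0.063 -0.002 0.016 0; 1 -18 -46 0.063 -0.005 0.019 0; 1 -24 -46 0.063 -0.006 0.022 0; 0 -30 -45 0.063 -0.007 0.024 0; 0 -36 -43 0.063 -0.008 0.027 0';python3 st.py
python3 - <<'E'
from wp import *
jp=jpath([W(1.1,-.75,.75,0),W(-.85,-.75,.75,0)],[3,12])
rows([fk(j,X) for j in jp],0)
E
```

```text
time: 3.38
eef_pos: [0.0577, 0.2404, 0.5412]
tool_rot: [0.205, 0.977, 0.053, 0.005]
ft_force: [-0.4, 0.7, -0.9]
grip_width: 0.0853
t 3.375 p [0.0577 0.2404 0.5412] q [0.2053 0.9773 0.0528 0.0047] w 0.08525827442526529 F [-0.3999  0.6954 -0.8719] M [-0.005   0.0046  0.0224]
j [ 1.0986 -0.7605  1.6116  0.0227  2.1859 -0.0441]
R
 [[-0.9157  0.4007  0.0309]
 [ 0.4017  0.9102  0.1012]
 [ 0.0124  0.1051 -0.9944]]
-1 -21 -17 0.035 -0.005 0.018 0; -1 -22 -17 0.035 -0.005 0.019 0; -1 -23 -16 0.035 -0.005 0.019 0; -28 6 0 -0.000 -0.000 0.163 0; -28 6 0 0.000 -0.000 0.163 0; -28 6 0 -0.000 -0.000 0.163 0; -28 6 -0 0.000 -0.000 0.162 0; -28 6 0 -0.000 -0.000 0.162 0; -28 6 0 0.000 -0.000 0.163 0; -28 6 -0 0.000 -0.000 0.163 0; -28 6 0 -0.000 -0.000 0.162 0; -28 6 0 0.000 -0.000 0.163 0; -28 6 0 -0.000 -0.000 0.162 0; -28 6 -0 0.000 -0.000 0.163 0; -28 6 0 -0.000 -0.000 0.162 0
```

```bash
python3 -m handwheel '-1 -25 -17 0.035 -0.005 0.018 0; -1 -25 -17 0.035 -0.005 0.019 0; -1 -25 -16 0.035 -0.005 0.019 0; -28 6 0 0 0 0.163 0; -28 6 0 0 0 0.163 0; -28 6 0 0 0 0.163 0; -28 6 0 0 0 0.163 0'
python3 - <<'E'
from wp import *
print(env.get_state()['joint_positions'])
jp=jpath([W(-.85,-.75,.75,0)],[9])
rows([fk(j,X) for j in jp],0)
E
```

```text
time: 4.25
eef_pos: [0.1245, 0.1077, 0.5928]
tool_rot: [0.535, 0.845, 0.005, 0.001]
ft_force: [-0.0, 0.1, 0.0]
grip_width: 0.0854
[ 0.386 -0.775  1.494  0.007  2.413 -0.05 ]
-23 6 1 0.000 -0.002 0.143 0; -23 6 1 0.001 -0.002 0.143 0; -23 6 1 0.001 -0.001 0.143 0; -23 6 1 0.001 -0.001 0.143 0; -23 7 1 0.001 -0.001 0.143 0; -24 7 1 0.001 -0.001 0.143 0; -24 7 1 0.001 -0.001 0.143 0; -24 7 1 0.001 -0.001 0.143 0; -24 7 1 0.001 -0.001 0.143 0
```

```bash
python3 -m handwheel '-26 4 1 0 0 0.16 0; -26 4 1 0 0 0.16 0; -26 5 1 0 0 0.16 0; -26 5 1 0 0 0.16 0; -26 6 1 0 0 0.16 0; -26 6 1 0 0 0.16 0; -26 6 1 0 0 0.16 0; -20 6 1 0 0 0.14 0'
python3 - <<'E'
from wp import *
s=np.array([.14,.99])
print(env.get_state()['joint_positions'],env.get_state()['time'])
a=C((.22,-.19,.70),s,.15,[-.9,-.75,1.95,.2,1.8,-.7]); 
b=C((.25,-.22,.60),s,.45,a)
jp=jpath([a,b],[7,4])
rows([fk(j,X) for j in jp],0)
E
```

```text
time: 5.25
eef_pos: [0.1397, -0.0934, 0.5835]
tool_rot: [0.938, 0.347, 0.007, -0.001]
ft_force: [0.5, 0.5, -0.1]
grip_width: 0.0853
[-0.93  -0.782  1.519  0.02   2.402 -0.052] 5.25
[ 0.22 -0.19  0.7 ] [-0.889 -0.774  2.021  0.104  1.784 -0.721] err 0.0 tcp [ 0.274 -0.198  0.339]
[ 0.25 -0.22  0.6 ] [-0.876 -0.665  2.14   0.305  1.333 -0.758] err 0.0 tcp [ 0.407 -0.242  0.272]
2 31 31 -0.016 0.008 -0.109 0; -0 29 33 -0.017 0.008 -0.107 0; -2 26 35 -0.018 0.007 -0.105 0; -4 22 37 -0.019 0.006 -0.103 0; -4 19 38 -0.020 0.005 -0.102 0; -5 15 39 -0.021 0.003 -0.100 0; -4 11 40 -0.021 0.001 -0.097 0; -7 34 25 -0.075 0.001 -0.013 0; -7 31 25 -0.076 0.001 -0.004 0; -6 27 25 -0.075 -0.001 0.004 0; -6 24 25 -0.074 -0.004 0.012 0
```

```bash
python3 -m handwheel '2 31 31 -0.016 0.008 -0.109 0; 0 29 33 -0.017 0.008 -0.107 0; -2 26 35 -0.018 0.007 -0.105 0; -4 22 37 -0.019 0.006 -0.103 0; -4 19 38 -0.020 0.005 -0.102 0; -5 15 39 -0.021 0.003 -0.100 0; -4 11 40 -0.021 0.001 -0.097 0'
python3 - <<'E'
from wp import *
s=np.array([.14,.99])
print(env.get_state()['joint_positions'],env.get_state()['time'])
a=C((.25,-.22,.60),s,.45,[-.9,-.75,1.95,.2,1.8,-.7])
b=C((.29,-.24,.51),s,.5,a)
c=C((.33,-.28,.45),s,.52,b)
jp=jpath([a,b,c],[5,3,3])
rows([fk(j,X) for j in jp],0)
E
```

```text
time: 6.12
eef_pos: [0.2777, -0.2039, 0.3364]
tool_rot: [0.749, 0.658, 0.049, 0.064]
ft_force: [0.3, -0.6, 0.4]
grip_width: 0.0855
[-0.894 -0.771  2.026  0.105  1.761 -0.739] 6.125
[ 0.25 -0.22  0.6 ] [-0.876 -0.665  2.14   0.305  1.333 -0.758] err 0.0 tcp [ 0.407 -0.242  0.272]
[ 0.29 -0.24  0.51] [-0.828 -0.468  2.178  0.356  1.061 -0.804] err 0.0 tcp [ 0.463 -0.264  0.19 ]
[ 0.33 -0.28  0.45] [-0.822 -0.213  2.096  0.417  0.884 -0.887] err 0.0 tcp [ 0.509 -0.305  0.133]
-5 26 19 -0.058 0.002 -0.008 0; -5 24 20 -0.058 0.002 -0.003 0; -4 22 20 -0.058 0.001 0.003 0; -4 20 20 -0.058 0.000 0.008 0; -4 18 20 -0.057 -0.001 0.013 0; -6 8 33 -0.019 0.003 -0.002 0; -5 5 33 -0.017 0.000 0.000 0; -4 2 33 -0.015 -0.003 0.002 0; -11 8 23 -0.008 0.002 -0.001 0; -11 6 25 -0.007 -0.000 0.000 0; -12 4 26 -0.005 -0.002 0.001 0
```

```bash
python3 -m handwheel '-5 26 19 -0.058 0.002 -0.008 0; -5 24 20 -0.058 0.002 -0.003 0; -4 22 20 -0.058 0.001 0.003 0; -4 20 20 -0.058 0 0.008 0; -4 18 20 -0.057 -0.001 0.013 0; -6 8 33 -0.019 0.003 -0.002 0; -5 5 33 -0.017 0 0 0; -4 2 33 -0.015 -0.003 0.002 0'
python3 - <<'E'
from wp import *
print(env.get_state()['joint_positions'],env.get_state()['time'],env.get_state()['ft_force'])
for n in ("wrist","top"): cv2.imwrite(f"pics/c_{n}.png",env.get_image(n))
E
```

```text
time: 7.12
eef_pos: [0.4687, -0.2676, 0.186]
tool_rot: [0.73, 0.634, 0.166, 0.193]
ft_force: [0.3, -0.2, 0.2]
grip_width: 0.0857
[-0.828 -0.457  2.182  0.37   1.034 -0.817] 7.125 [ 0.336 -0.183  0.184]
```

View pics/c_wrist.png

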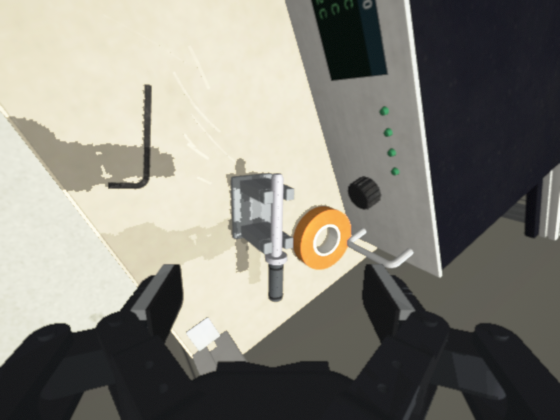

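View pics/c_top.png

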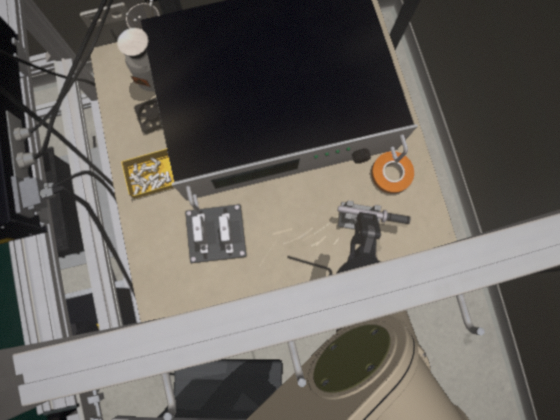

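Run:
```python
from wp import *
np.set_printoptions(precision=4,suppress=True)
c=env.get_calibration("wrist");st=env.get_state();pose=(st['eef_pos'],st['tool_rot'])
a=atz(c,[(278,176),(277,257),(276,299)],.06,pose);print(a,np.linalg.norm(a[2]-a[0]))
d=a[0]-a[2];d/=np.linalg.norm(d);print("dir",d,"grip",a[0]-.113*d, a[2]+.023*d)
G=(a[0]-.113*d+a[2]+.023*d)/2+np.array([.5296,-.3715,.06]);G/=2;print(G)
im=cv2.imread("pics/c_wrist.png");cv2.imwrite("pics/c2.png",cv2.resize(im[160:310,210:360],None,fx=4,fy=4,interpolation=cv2.INTER_CUBIC))
```

```text
[[ 0.5416 -0.2583  0.06  ]
 [ 0.5294 -0.3403  0.06  ]
 [ 0.5217 -0.3884  0.06  ]] 0.1315812286350648
dir [0.1512 0.9885 0.    ] grip [ 0.5245 -0.37    0.06  ] [ 0.5252 -0.3656  0.06  ]
[ 0.5272 -0.3697  0.06  ]
```

View pics/c2.png

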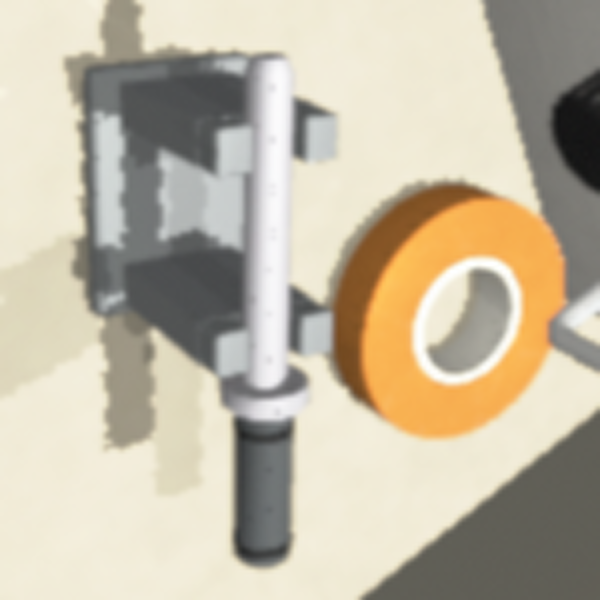

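Run:
```python
from wp import *
s=np.array([.147,.989]);G=np.array([.526,-.370,.061])
P,R=pose_tool(s,np.radians(30),G); P=P-.07*R[:,2]
st=env.get_state();j,e=ik(P,R,st['joint_positions']);print(j,e)
rows([fk(q,X) for q in jpath([j],[5])],0)
```

```text
[-0.924 -0.07   2.026  0.483  0.855 -1.036] 1.4155343563970746e-13
-18 4 16 -0.004 0.002 -0.001 0; -18 3 17 -0.004 0.000 0.000 0; -19 1 18 -0.003 -0.001 0.001 0; -20 -1 19 -0.002 -0.002 0.002 0; -20 -3 20 -0.002 -0.004 0.003 0
```

```bash
python3 -m handwheel '-18 4 16 -0.004 0.002 -0.001 0; -18 3 17 -0.004 0 0 0; -19 1 18 -0.003 -0.001 0.001 0; -20 -1 19 -0.002 -0.002 0.002 0; -20 -3 20 -0.002 -0.004 0.003 0;0 0 0 0 0 0 0.3'
python3 - <<'E'
from wp import *
st=env.get_state();im=env.get_image("wrist");cv2.imwrite("pics/d_wrist.png",im);cv2.imwrite("pics/d_scene.png",env.get_image("scene"))
print(st['eef_pos'],st['tool_rot'],st['grip_width'],st['joint_positions'])
E
```

```text
time: 7.98
eef_pos: [0.5038, -0.3709, 0.1128]
tool_rot: [0.729, 0.632, 0.169, 0.199]
ft_force: [-0.2, -0.1, -0.4]
grip_width: 0.07
[ 0.504 -0.371  0.113] [0.729 0.632 0.169 0.199] 0.06999510197300217 [-0.926 -0.07   2.013  0.483  0.863 -1.039]
```

View pics/d_wrist.png

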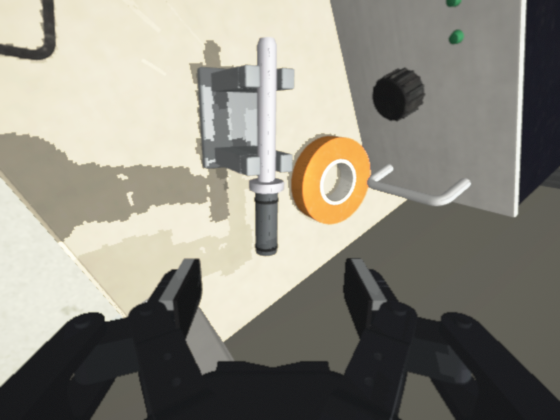

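View pics/d_scene.png

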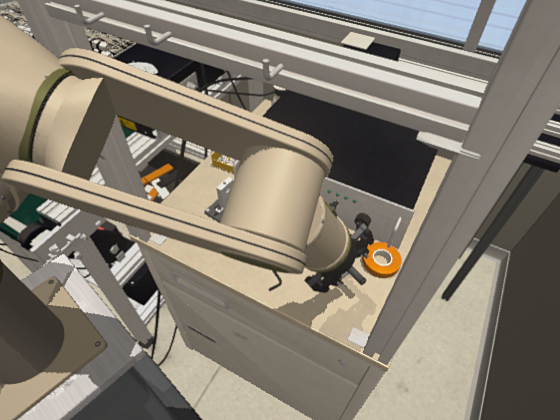

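Run:
```python
from wp import *
np.set_printoptions(precision=4,suppress=True)
c=env.get_calibration("wrist");st=env.get_state();pose=(st['eef_pos'],st['tool_rot'])
a=atz(c,[(267,40),(266.5,187),(266,252)],.06,pose);print(a,np.linalg.norm(a[2]-a[0]))
d=a[0]-a[2];d/=np.linalg.norm(d);print("dir",d,"grip",a[0]-.113*d, a[2]+.023*d)
R=Ro.from_quat(st['tool_rot']).as_matrix();print(R)
for G in (a[0]-.113*d,a[2]+.023*d,np.array([.5272,-.3697,.06])): print("in tool",R.T@(G-st['eef_pos'])*1000-[0,0,-19])
print("angle", R.T@d)
```

```text
[[ 0.5473 -0.2608  0.06  ]
 [ 0.5343 -0.3479  0.06  ]
 [ 0.527  -0.3951  0.06  ]] 0.13578145013385925
dir [0.1499 0.9887 0.    ] grip [ 0.5304 -0.3725  0.06  ] [ 0.5304 -0.3723  0.06  ]
[[ 0.1432  0.8536  0.5009]
 [ 0.9897 -0.1201 -0.0781]
 [-0.0065  0.5069 -0.862 ]]
in tool [ 2.1749 -5.3674 79.2189]
in tool [ 2.3935 -5.3654 79.2185]
in tool [ 4.5184 -8.4289 77.4007]
angle [ 1.      0.0092 -0.0022]
```

```bash
python3 -m handwheel '0 -5 25 0 0 0 0.3; 0 0 25 0 0 0 0.3; -1 0 22 0 0 0 0.3; 0 0 3 0 0 0 0.3;0 0 0 0 0 0 0.3'
python3 - <<'E'
from wp import *
np.set_printoptions(precision=4,suppress=True)
st=env.get_state();im=env.get_image("wrist");cv2.imwrite("pics/e_wrist.png",im)
R=Ro.from_quat(st['tool_rot']).as_matrix()
G=np.array([.5304,-.3725,.06]);print("rem",R.T@(G-st['eef_pos'])*1000-[0,0,-19],st['ft_force'])
E
```

```text
time: 8.7
eef_pos: [0.5416, -0.3772, 0.0564]
tool_rot: [0.726, 0.633, 0.17, 0.206]
ft_force: [-0.4, 0.1, 0.2]
grip_width: 0.06
rem [ 3.0322 -8.197   9.7957] [-0.377   0.1415  0.236 ]
```

View pics/e_wrist.png

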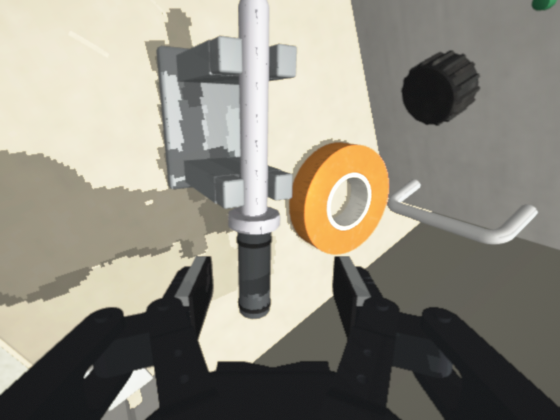

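```bash
python3 -m handwheel '1 -8 10 0 0 0 0.3; 0 0 0 0 0 0 0.3'
python3 - <<'E'
from wp import *
np.set_printoptions(precision=4,suppress=True)
st=env.get_state();im=env.get_image("wrist");cv2.imwrite("pics/f_wrist.png",im)
R=Ro.from_quat(st['tool_rot']).as_matrix()
G=np.array([.5304,-.3725,.06]);print("rem",R.T@(G-st['eef_pos'])*1000-[0,0,-19],st['ft_force'],"dir",R.T@[.1499,.9887,0])
E
```

```text
time: 9.0
eef_pos: [0.54, -0.3766, 0.0448]
tool_rot: [0.726, 0.633, 0.17, 0.207]
ft_force: [-0.4, 0.3, 0.3]
grip_width: 0.0599
rem [ 2.5346 -0.7681  0.7588] [-0.366   0.2947  0.2557] dir [ 0.9998  0.0159 -0.0072]
```

View pics/f_wrist.png

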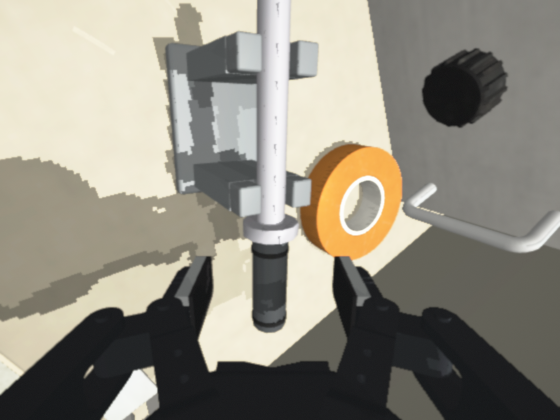

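```bash
python3 -m handwheel '0 -1 1 0 0.007 0.016 0.3; 0 0 0 0 0 0 0.7; 0 0 0 0 0 0 1; 0 0 0 0 0 0 1;0 0 0 0 0 0 1'; python3 st.py
```

```text
time: 9.68
eef_pos: [0.5403, -0.3778, 0.0449]
tool_rot: [0.731, 0.627, 0.175, 0.204]
ft_force: [-0.0, -0.2, -0.4]
grip_width: 0.014
t 9.675 p [ 0.5403 -0.3778  0.0449] q [0.7308 0.6275 0.1748 0.204 ] w 0.013988260190912587 F [-0.029 -0.173 -0.424] M [-0.0185  0.3012 -0.0056]
j [-0.8821  0.1193  1.9694  0.5581  0.7091 -1.0962]
R
 [[ 0.1514  0.8458  0.5115]
 [ 0.9885 -0.1293 -0.0788]
 [-0.0005  0.5175 -0.8557]]
```

```bash
python3 -m handwheel '0 10 -17 0 0 0 1; 0 10 -17 0 0 0 1; 0 10 -17 0 0 0 1;0 0 0 0 0 0 1'; python3 st.py
python3 - <<'E'
from wp import *
for n in ("wrist",): cv2.imwrite(f"pics/g_{n}.png",env.get_image(n))
E
```

```text
time: 10.18
eef_pos: [0.5398, -0.3781, 0.1099]
tool_rot: [0.731, 0.628, 0.174, 0.205]
ft_force: [-0.6, 0.7, -1.4]
grip_width: 0.0142
t 10.175 p [ 0.5398 -0.3781  0.1099] q [0.7306 0.6276 0.1745 0.2049] w 0.01419774745773439 F [-0.5929  0.7106 -1.3828] M [-0.0653  0.4115 -0.0187]
j [-0.8829  0.011   1.9456  0.4897  0.8223 -1.0028]
R
 [[ 0.1514  0.8455  0.5121]
 [ 0.9885 -0.1283 -0.0803]
 [-0.0022  0.5183 -0.8552]]
```

View pics/g_wrist.png

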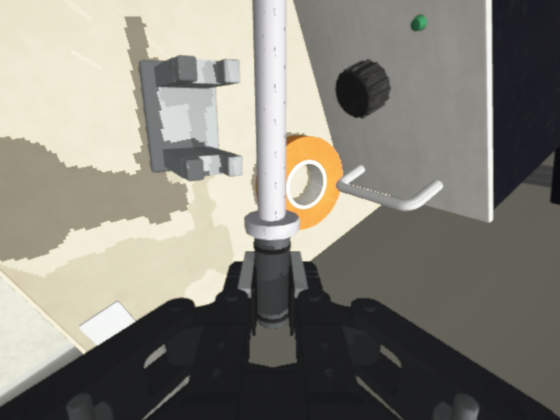

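Run:
```python
from wp import *
np.set_printoptions(precision=4,suppress=True)
st=env.get_state();R=Ro.from_quat(st['tool_rot']).as_matrix()
# at grasp
Rg=Ro.from_quat([0.7308,0.6275,0.1748,0.204]).as_matrix();print("grip in tool",Rg.T@(np.array([.5304,-.3725,.06])-[0.5403,-0.3778,0.0449])*1000, "shaft dir in tool",Rg.T@[.1499,.9887,0])
s=np.array([-.127,.992])
a,R1=pose_tool(s,np.radians(30),np.array([.50,-.25,.13]));ja,e=ik(a,R1,st['joint_positions']);print(ja,e)
b,R1=pose_tool(s,np.radians(30),np.array([.462,-.145,.14]));jb,e=ik(b,R1,ja);print(jb,e,fk(jb,X,True)[:2])
rows([fk(j,X) for j in jpath([ja,jb],[5,4])],1)
```

```text
grip in tool [  3.7323  -1.244  -18.402 ] shaft dir in tool [ 1.     -0.001  -0.0012]
[-0.8119 -0.202   2.128   0.5173  0.9545 -1.1871] 3.3834434791642787e-10
[-0.675  -0.5424  2.3597  0.4444  0.9905 -0.9859] 1.8535150347664446e-10 (array([-0.1487,  0.1191,  0.6342]), array([ 0.2905, -0.167 ,  0.4395]))
25 -6 -6 0.006 0.028 -0.048 1; 25 -6 -5 0.005 0.028 -0.048 1; 26 -6 -4 0.004 0.029 -0.048 1; 26 -5 -4 0.003 0.029 -0.048 1; 26 -5 -3 0.002 0.029 -0.048 1; 29 -1 -7 0.001 0.001 -0.001 1; 28 -3 -6 0.000 0.000 -0.000 1; 27 -5 -4 -0.000 -0.000 0.000 1; 25 -7 -3 -0.001 -0.001 0.001 1
```

Run:
```python
from wp import *
st=env.get_state()
s=np.array([-.127,.992])
a,R1=pose_tool(s,np.radians(30),np.array([.51,-.25,.118]));ja,e=ik(a,R1,st['joint_positions']);print(ja,e)
b,R1=pose_tool(s,np.radians(30),np.array([.472,-.15,.118]));jb,e=ik(b,R1,ja);print(jb,e,fk(jb,X,True)[:2])
rows([fk(j,X) for j in jpath([ja,jb],[5,4])],1)
```

```text
[-0.795 -0.159  2.115  0.524  0.921 -1.189] 9.100455470314413e-11
[-0.668 -0.461  2.349  0.464  0.924 -1.017] 4.254655595095941e-11 (array([-0.129,  0.102,  0.649]), array([ 0.3  , -0.172,  0.417]))
26 -6 -3 0.006 0.028 -0.048 1; 26 -5 -2 0.005 0.028 -0.048 1; 26 -5 -1 0.004 0.029 -0.048 1; 26 -5 -1 0.003 0.029 -0.048 1; 26 -4 -0 0.002 0.029 -0.048 1; 28 -3 -5 0.001 0.000 -0.000 1; 27 -5 -4 0.000 0.000 -0.000 1; 26 -6 -3 -0.000 -0.000 0.000 1; 24 -8 -1 -0.001 -0.000 0.000 1
```

```bash
python3 -m handwheel '26 -6 -3 0.006 0.028 -0.048 1; 26 -5 -2 0.005 0.028 -0.048 1; 26 -5 -1 0.004 0.029 -0.048 1; 26 -5 -1 0.003 0.029 -0.048 1; 26 -4 0 0.002 0.029 -0.048 1; 28 -3 -5 0.001 0 0 1; 27 -5 -4 0 0 0 1; 26 -6 -3 0 0 0 1; 24 -8 -1 -0.001 0 0 1;0 0 0 0 0 0 1'; python3 st.py
python3 - <<'E'
from wp import *
for n in ("wrist","top"): cv2.imwrite(f"pics/h_{n}.png",env.get_image(n))
E
```

```text
time: 11.48
eef_pos: [0.4716, -0.1311, 0.0943]
tool_rot: [0.632, 0.732, 0.195, 0.163]
ft_force: [0.0, -1.0, -0.8]
grip_width: 0.0142
t 11.475 p [ 0.4716 -0.1311  0.0943] q [0.6322 0.7318 0.1954 0.163 ] w 0.01420167949409067 F [ 0.0192 -0.9532 -0.8271] M [-0.1593  0.3249  0.0076]
j [-0.6517 -0.495   2.3827  0.4606  0.9371 -1.0139]
R
 [[-0.1475  0.8616  0.4857]
 [ 0.989   0.1242  0.08  ]
 [ 0.0086  0.4921 -0.8705]]
```

View pics/h_wrist.png

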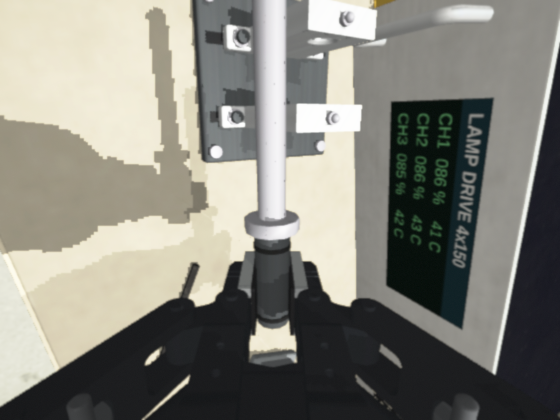

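View pics/h_top.png

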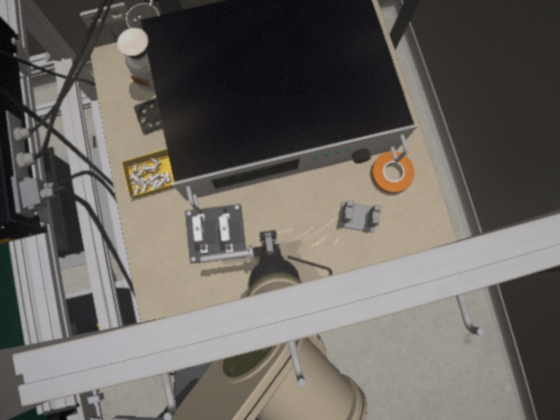

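Run:
```python
from h import *
im=cv2.imread("pics/h_wrist.png");cv2.imwrite("pics/h2.png",cv2.resize(im[0:175,185:385],None,fx=4,fy=4,interpolation=cv2.INTER_CUBIC))
```

```text
(no output)
```

View pics/h2.png

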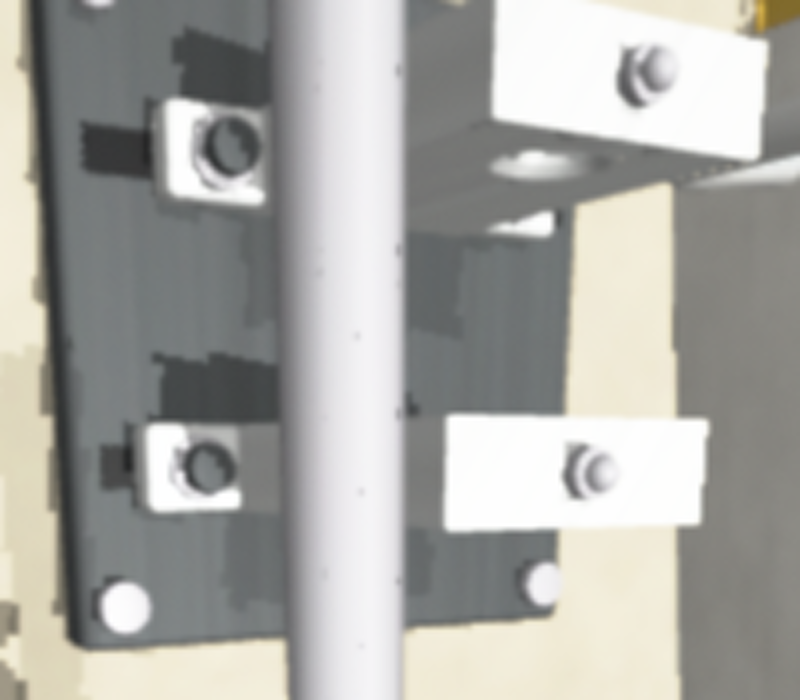

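```bash
cat > geo.py <<'E'
from wp import *
np.set_printoptions(precision=4,suppress=True)
c=env.get_calibration("wrist");pose=([0.4716,-0.1311,0.0943],[0.6322,0.7318,0.1954,0.163])
st=env.get_state();pose=(st['eef_pos'],st['tool_rot'])
nb=atz(c,crop([(446,415),(709,420),(702,524),(443,530)],4,185,0),.082,pose)
fb=atz(c,crop([(768,40),(757,160),(492,115)],4,185,0),.082,pose)
pl=atz(c,crop([(72,645),(553,612)],4,185,0),.010,pose)
sc=atz(c,crop([(125,607),(543,582)],4,185,0),.011,pose)
print("near",nb,nb.mean(0));print("far",fb,"mid",(fb[0]+fb[2])/2);print("plate",pl,pl.mean(0),pl[1]-pl[0]);print(sc,sc.mean(0))
for b in (nb[1]-nb[0],nb[2]-nb[3],fb[1]-fb[2],nb[0]-nb[3],fb[0]-fb[1]): print(np.linalg.norm(b),b/np.linalg.norm(b))
print(atz(c,crop([(555,165)],4,185,0),.058,pose))
E
python3 geo.py
```

```text
near [[ 0.4813 -0.0511  0.082 ]
 [ 0.5258 -0.0448  0.082 ]
 [ 0.5281 -0.059   0.082 ]
 [ 0.4833 -0.065   0.082 ]] [ 0.5046 -0.0549  0.082 ]
far [[ 0.524   0.0036  0.082 ]
 [ 0.526  -0.0106  0.082 ]
 [ 0.4821 -0.0165  0.082 ]] mid [ 0.503  -0.0065  0.082 ]
plate [[ 0.4589 -0.0909  0.01  ]
 [ 0.562  -0.0768  0.01  ]] [ 0.5104 -0.0839  0.01  ] [0.1031 0.0141 0.    ]
[[ 0.4675 -0.0836  0.011 ]
 [ 0.5573 -0.0709  0.011 ]] [ 0.5124 -0.0773  0.011 ]
0.04490813696945715 [0.9901 0.1403 0.    ]
0.04526554093646137 [0.9912 0.132  0.    ]
0.04427582936711434 [0.9912 0.1327 0.    ]
0.01403533101152707 [-0.1373  0.9905  0.    ]
0.014355176285656579 [-0.1343  0.9909  0.    ]
[[ 0.51  -0.011  0.058]]
```

```bash
cat >> geo.py <<'E'
s=np.array([-.135,.991,0]);e=np.array([.991,.135,0])
Pf=np.array([.503,-.0065,0])-.007*s
o,d=ray(c,crop([(492,165),(550,180),(605,160),(550,150)],4,185,0),pose)
for r in d:
    Q=o+r*((Pf-o)@s)/(r@s);print("far face pt e-off from block centre",(Q-Pf)@e*1000,"z",Q[2]*1000)
o2,d2=ray(c,crop([(492,115),(757,160)],4,185,0),pose)
for r in d2:
    Q=o2+r*((Pf-o2)@s)/(r@s);print("edge",(Q-Pf)@e*1000,"z",Q[2]*1000)
E
python3 geo.py | tail -6
```

```text
far face pt e-off from block centre -6.063371230515678 z 59.70918689684054
far face pt e-off from block centre 7.058446501449936 z 56.0766421042988
far face pt e-off from block centre 5.315347606290454 z 70.38291030853527
far face pt e-off from block centre -4.773887073592664 z 71.08709331365215
edge -21.8439282077103 z 81.64589832362378
edge 22.925966005088483 z 81.28344890618474
```

Run:
```python
from wp import *
np.set_printoptions(precision=4,suppress=True)
im=cv2.imread("pics/h_wrist.png");g=cv2.cvtColor(im,cv2.COLOR_BGR2GRAY).astype(int)
for r in (5,90,150,185): print(r,list(g[r,245:300]))
c=env.get_calibration("wrist");T=c['tool_from_camera']
for px in [(269.6,2),(271.6,170),(272.3,225)]:
    o,d=ray(c,[px],(np.zeros(3),[0,0,0,1]));d=d[0];s=(-.018-o[2])/d[2];print(px,(o+d*s)*1000)
```

```text
5 [np.int64(110), np.int64(112), np.int64(115), np.int64(117), np.int64(116), np.int64(114), np.int64(108), np.int64(99), np.int64(102), np.int64(112), np.int64(121), np.int64(131), np.int64(140), np.int64(149), np.int64(158), np.int64(166), np.int64(174), np.int64(181), np.int64(190), np.int64(199), np.int64(207), np.int64(215), np.int64(220), np.int64(223), np.int64(226), np.int64(228), np.int64(232), np.int64(234), np.int64(236), np.int64(238), np.int64(240), np.int64(241), np.int64(241), np.int64(240), np.int64(238), np.int64(237), np.int64(234), np.int64(231), np.int64(226), np.int64(211), np.int64(182), np.int64(146), np.int64(121), np.int64(116), np.int64(117), np.int64(118), np.int64(120), np.int64(121), np.int64(122), np.int64(122), np.int64(122), np.int64(123), np.int64(123), np.int64(123), np.int64(123)]
90 [np.int64(74), np.int64(79), np.int64(82), np.int64(84), np.int64(87), np.int64(96), np.int64(108), np.int64(109), np.int64(104), np.int64(100), np.int64(104), np.int64(115), np.int64(126), np.int64(138), np.int64(150), np.int64(162), np.int64(172), np.int64(182), np.in
[... 1633 characters left out ...]
(161), np.int64(175), np.int64(187), np.int64(196), np.int64(205), np.int64(213), np.int64(220), np.int64(225), np.int64(230), np.int64(234), np.int64(237), np.int64(238), np.int64(240), np.int64(241), np.int64(243), np.int64(244), np.int64(244), np.int64(244), np.int64(242), np.int64(239), np.int64(236), np.int64(232), np.int64(224), np.int64(209), np.int64(209), np.int64(229), np.int64(234), np.int64(234), np.int64(234), np.int64(235), np.int64(235), np.int64(235), np.int64(235), np.int64(235), np.int64(235), np.int64(235), np.int64(235), np.int64(235), np.int64(235)]
(269.6, 2) [112.3135  -2.2169 -18.    ]
(271.6, 170) [ 53.5862  -1.4969 -18.    ]
(272.3, 225) [ 29.9326  -1.1877 -18.    ]
```

```bash
cat > th.py <<'E'
from wp import *
np.set_printoptions(precision=4,suppress=True)
TIP=np.array([116.7,-1.5,-18])/1000; DT=np.array([1,-.012,0]);DT/=np.linalg.norm(DT)
S=np.array([-.135,.991,0]);S/=np.linalg.norm(S);E=np.array([S[1],-S[0],0])
FACE=np.array([.5055,-.0618,.065])
def target(dep,eoff=0,zoff=0,lean=np.radians(30),yaw=0,pitch=0):
    """tip at depth dep (m) beyond near face along S, offset eoff across; yaw>0 turns tip to +e"""
    s=S+yaw*E+np.array([0,0,pitch]);s/=np.linalg.norm(s)
    _,R0=pose_tool(s[:2],lean,np.zeros(3))
    # rotate so that R0*DT = s
    v=R0@DT; a=np.cross(v,s); R=Ro.from_rotvec(a/np.linalg.norm(a)*np.arcsin(np.linalg.norm(a))).as_matrix()@R0
    tip=FACE+dep*S+eoff*E+np.array([0,0,zoff])
    return tip-R@TIP,R
def now():
    st=env.get_state();R=Ro.from_quat(st['tool_rot']).as_matrix();p=st['eef_pos'];t=p+R@TIP-FACE;d=R@DT
    print("t",round(st['time'],2),"tip dep/e/z mm",t@S*1000,t@E*1000,t[2]*1000,"yaw",d@E,"pitch",d[2],"F s/e/z",st['ft_force']@S,st['ft_force']@E,st['ft_force'][2],"w",st['grip_width'])
    return st
E
python3 - <<'E'
from th import *
st=now();p=st['eef_pos'];R=Ro.from_quat(st['tool_rot']).as_matrix()
P,Q=target(-.015)
print(P)
j,e=ik(P,Q,st['joint_positions']);print(j,e)
P1,Q1=target(-.030,0,.035)
rows([(p-R[:,0]*.035,R),(p-R[:,0]*.07,R)]+[(p-R[:,0]*.07+(P1-p+R[:,0]*.07)*k/2, (Ro.from_matrix(R)*Ro.from_rotvec(Ro.from_matrix(R.T@Q1).as_rotvec()*k/2)).as_matrix()) for k in (1,2)],1)
E
```

```text
t 11.57 tip dep/e/z mm 50.34642775455481 -53.3937427585744 46.382118445502854 yaw -0.021363981930309466 pitch 0.0010062996550372475 F s/e/z 0.5027495059432383 -0.18443254604399964 -2.476858345087238 w 0.01416330075347685
[ 0.5323 -0.1911  0.0495]
[-0.6748 -0.1285  2.1979  0.5463  0.7715 -1.1374] 6.51310449818477e-14
-35 -0 -0 0.000 0.000 0.000 1; -35 0 0 0.000 0.000 0.000 1; -6 19 17 -0.004 -0.006 0.009 1; -5 19 17 -0.004 -0.006 0.009 1
```

```bash
python3 -m handwheel '-35 0 0 0 0 0 1; -35 0 0 0 0 0 1; -8 18 16 -0.004 -0.006 0.009 1; -5 19 17 -0.004 -0.006 0.009 1; 0 0 0 0 0 0 1'
python3 - <<'E'
from th import *
st=now()
rows([target(-.015)],1)
cv2.imwrite("pics/i_wrist.png",env.get_image("wrist"));cv2.imwrite("pics/i_top.png",env.get_image("top"))
E
```

```text
time: 12.2
eef_pos: [0.5367, -0.216, 0.0856]
tool_rot: [0.64, 0.723, 0.195, 0.172]
ft_force: [0.2, 0.9, -1.9]
grip_width: 0.0143
t 12.2 tip dep/e/z mm -40.19599152217749 1.368457286466101 35.5941563373908 yaw 0.003287485831936207 pitch -0.004685127294078559 F s/e/z 0.856706181270649 0.35202442512098087 -1.8542838581258974 w 0.014285054000676124
25 -19 31 0.003 0.006 -0.000 1
```

View pics/i_wrist.png

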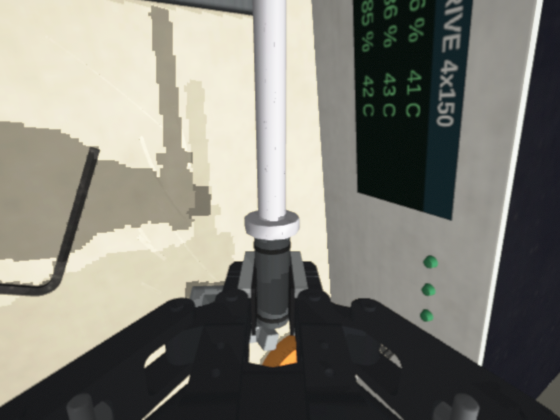

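View pics/i_top.png

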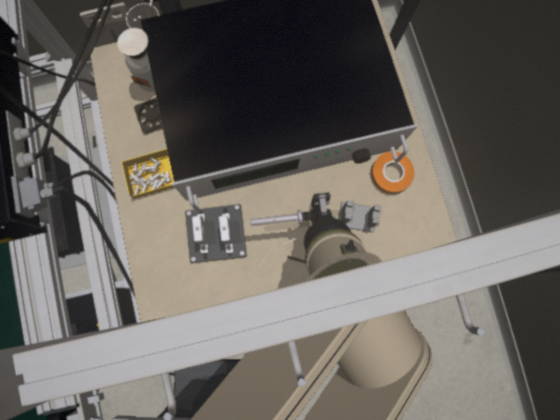

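```bash
python3 - <<'E'
from th import *
im=cv2.imread("pics/i_top.png");cv2.imwrite("pics/i2.png",cv2.resize(im[190:270,180:330],None,fx=5,fy=5,interpolation=cv2.INTER_CUBIC))
E
python3 -m handwheel '25 0 0 0.003 0.006 0 1; 0 -10 15 0 0 0 1; 0 0 0 0 0 0 1'
python3 - <<'E'
from th import *
st=now()
rows([target(-.012)],1)
E
```

```text
time: 12.68
eef_pos: [0.5301, -0.1911, 0.0668]
tool_rot: [0.64, 0.724, 0.196, 0.169]
ft_force: [-0.3, 0.2, -1.3]
grip_width: 0.014
t 12.68 tip dep/e/z mm -14.747217706655317 -2.1300212251629254 17.411933136367033 yaw 0.00016776788829649805 pitch 0.00046741712739615816 F s/e/z 0.2554386623971043 -0.2588305692614295 -1.291649189987059 w 0.014011578823345309
3 -7 16 -0.001 -0.000 -0.000 1
```

View pics/i2.png

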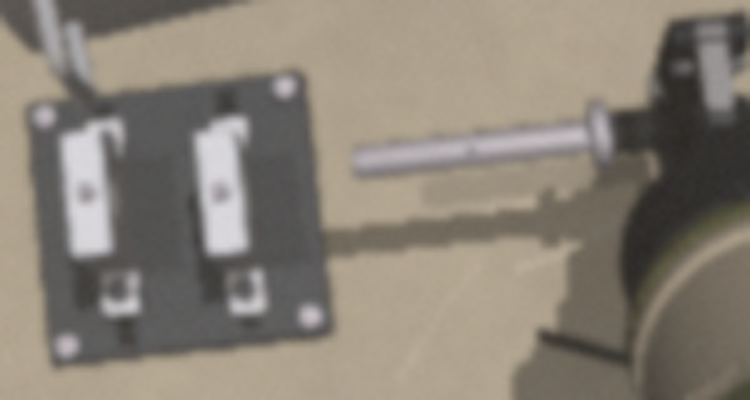

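Run:
```python
from th import *
T=env.get_calibration("top")
a=atz(T,crop([(353,160),(590,138)],5,180,190),.1006)
n=atz(T,crop([(195,134),(238,129),(247,252),(207,257)],5,180,190),.082).mean(0)
print(a,n); d=a[0]-a[1];print(d/np.linalg.norm(d))
F=n-.007*S;print("tip rel near face: dep",(a[0]-F)@S*1000,"e",(a[0]-F)@E*1000)
```

```text
[[ 0.5117 -0.0992  0.1006]
 [ 0.5207 -0.182   0.1006]] [ 0.5021 -0.0517  0.082 ]
[-0.1081  0.9941  0.    ]
tip rel near face: dep -41.31050515943045 e 3.1373416607064644
```

```bash
python3 -m handwheel '3 -7 14 -0.001 0 0 1; 0 0 0 0 0 0 1'
python3 - <<'E'
from th import *
st=now()
rows([target(-.007,-.0008)],1)
cv2.imwrite("pics/j_scene.png",env.get_image("scene"));cv2.imwrite("pics/j_top.png",env.get_image("top"))
im=cv2.imread("pics/j_scene.png");cv2.imwrite("pics/j2.png",cv2.resize(im[140:300,180:340],None,fx=4,fy=4,interpolation=cv2.INTER_CUBIC))
im=cv2.imread("pics/j_top.png");cv2.imwrite("pics/j3.png",cv2.resize(im[190:270,180:330],None,fx=5,fy=5,interpolation=cv2.INTER_CUBIC))
E
```

```text
time: 12.92
eef_pos: [0.5304, -0.1886, 0.0501]
tool_rot: [0.64, 0.723, 0.196, 0.169]
ft_force: [-0.1, 0.2, -1.7]
grip_width: 0.0141
t 12.93 tip dep/e/z mm -12.264588804889492 -1.3899653916994743 0.7003402139180714 yaw 0.001198893544540323 pitch 0.000279086282075795 F s/e/z 0.2334338226344545 -0.08342745663563624 -1.6644977600379534 w 0.014112091003341216
5 0 1 0.000 0.000 -0.001 1
```

View pics/j2.png

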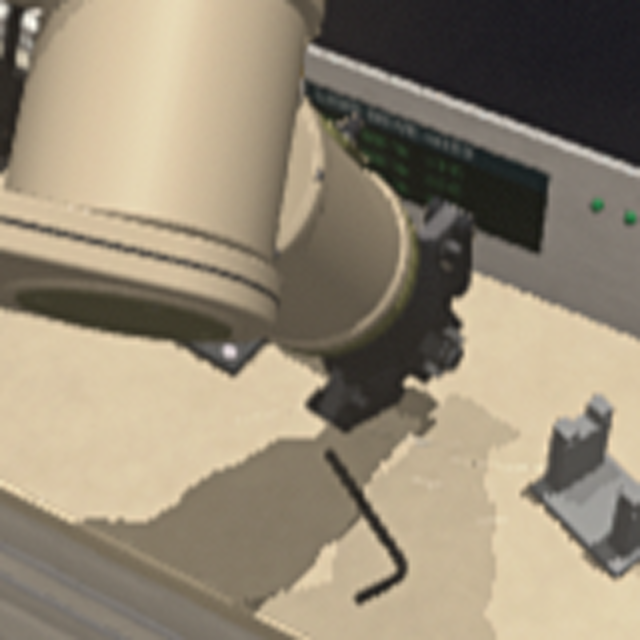

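View pics/j3.png

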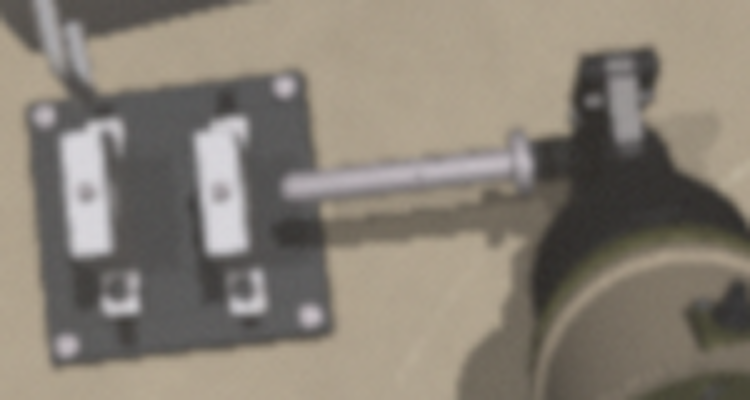

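Run:
```python
from th import *
T=env.get_calibration("top")
a=atz(T,crop([(285,188),(520,160)],5,180,190),.0655)
n=atz(T,crop([(195,134),(238,129),(247,252),(207,257)],5,180,190),.082).mean(0)
F=n-.007*S;d=a[0]-a[1];print("tip rel near face: dep",(a[0]-F)@S*1000,"e",(a[0]-F)@E*1000,d/np.linalg.norm(d))
im=cv2.imread("pics/j_top.png")[190:270,180:330]
g=cv2.cvtColor(im,cv2.COLOR_BGR2GRAY)
for x in (62,70,80,90,98):
    col=g[25:48,x].astype(float);w=np.clip(col-150,0,None) ;print(x,col.astype(int))
```

```text
tip rel near face: dep -14.660031794983214 e 1.4705454316932534 [-0.1341  0.991   0.    ]
62 [128 125 120 114 108 101 100 100 103 126 156 175 172 150 124 102  93  88
  78  68  62  63  61]
70 [159 161 160 161 162 161 159 149 143 161 178 176 155 131 123 137 143 140
 125 107 104 107 108]
80 [165 166 165 164 163 161 153 148 166 182 179 154 130 127 141 143 139 124
 106 104 107 108 114]
90 [164 164 163 162 161 150 150 169 184 178 153 128 128 140 142 137 123 108
 105 105 108 117 139]
98 [165 164 166 161 150 145 166 185 183 157 131 123 118  97  90  94 102 108
 107 108 108 108 111]
```

```bash
python3 -m handwheel '5 0 0.6 0 0 -0.001 1; 3 0 0 0 0 0 1;3 0 0 0 0 0 1'; python3 -c "
from th import *
now()"; python3 -m handwheel '3 0 0 0 0 0 1;2 0 0 0 0 0 1'; python3 -c "
from th import *
now()"
```

```text
time: 13.4
eef_pos: [0.5314, -0.1788, 0.053]
tool_rot: [0.639, 0.723, 0.196, 0.172]
ft_force: [0.2, 0.1, -1.2]
grip_width: 0.0137
t 13.4 tip dep/e/z mm -2.6958958289761226 0.8413342411268852 3.0140435677751403 yaw 0.0010070499344883423 pitch -0.0038308650358868388 F s/e/z 0.030091682275942198 0.22106768527858417 -1.1548921634814326 w 0.013728903528657922
time: 13.65
eef_pos: [0.5312, -0.1742, 0.0536]
tool_rot: [0.639, 0.723, 0.196, 0.173]
ft_force: [-0.2, -7.6, -2.5]
grip_width: 0.014
t 13.65 tip dep/e/z mm 2.019554943499198 1.246824701440618 3.428692280033674 yaw 0.0012587590878737009 pitch -0.005734313231676955 F s/e/z -7.467666791192009 -1.202897157111332 -2.45783693633496 w 0.014020755452809279
```

```bash
python3 -m handwheel '-4 -2 2 0 -0.004 -0.001 1;0 -1 1 0 0 0 1'; python3 -c "
from th import *
now();rows([target(-.001)],1)"
```

```text
time: 13.9
eef_pos: [0.5307, -0.1783, 0.0495]
tool_rot: [0.639, 0.724, 0.194, 0.174]
ft_force: [0.4, 0.9, -1.1]
grip_width: 0.0139
t 13.9 tip dep/e/z mm -1.9816056704508103 0.3040381885864987 -1.15844553231792 yaw 0.0020891115592414685 pitch -0.01003966356773466 F s/e/z 0.8192467490743645 0.5021031158853951 -1.09658120762349 w 0.013874184125011173
1 -0 -0 0.005 0.010 0.003 1
```

```bash
python3 -m handwheel '3 0 0 0.005 0.010 0.003 1;3 0 0 0 0 0 1'; python3 -c "
from th import *
now();rows([target(.006)],1)"
```

```text
time: 14.15
eef_pos: [0.5296, -0.1719, 0.049]
tool_rot: [0.64, 0.724, 0.196, 0.168]
ft_force: [-0.0, -0.4, -1.6]
grip_width: 0.0143
t 14.15 tip dep/e/z mm 4.290279229162857 -0.10879740926552246 -0.20280312670897804 yaw -0.00016452925272586244 pitch 0.0020110073807070804 F s/e/z -0.3619854885262042 -0.09755883510670803 -1.5979548299721875 w 0.014349669022263109
2 0 -0 -0.001 -0.002 -0.001 1
```

```bash
python3 -m handwheel '4 0 0 -0.001 -0.002 -0.001 1;4 0 0 0 0 0 1'; python3 -c "
from th import *
now();rows([target(.018)],1)"
```

```text
time: 14.4
eef_pos: [0.5284, -0.1633, 0.0489]
tool_rot: [0.64, 0.724, 0.196, 0.169]
ft_force: [-0.3, 0.0, -1.3]
grip_width: 0.0145
t 14.4 tip dep/e/z mm 13.001193070902392 -0.1045501419713481 -0.5329044105198688 yaw 7.263420655598319e-06 pitch 4.0171195122587527e-05 F s/e/z 0.0461841701030236 -0.2585273619023818 -1.2896948876524301 w 0.014527010774152553
5 0 -0 -0.000 -0.000 -0.000 1
```

```bash
python3 -m handwheel '7 0 0 0 0 0 1;7 0 0 0 0 0 1;7 0 0 0 0 0 1'; python3 -c "
from th import *
now();rows([target(.039,0.0025),target(.040,.0045)],1)"
```

```text
time: 14.78
eef_pos: [0.5256, -0.1409, 0.0491]
tool_rot: [0.64, 0.724, 0.196, 0.169]
ft_force: [0.7, 0.2, -1.9]
grip_width: 0.0142
t 14.78 tip dep/e/z mm 35.63487224880507 0.11517880031190032 -0.33676153369230355 yaw -0.00016154090030388952 pitch 8.520092006248933e-05 F s/e/z 0.12718225637948438 0.7698527990825603 -1.9405323529112795 w 0.014229804071563892
3 2 1 -0.000 -0.000 0.000 1; 1 2 1 0.000 0.000 0.000 1
```

```bash
python3 -m handwheel '2 2 1 0 0 0 1;1 2 1.1 0 0 0 1;0 0 0 0 0 0 1'; python3 -c "
from th import *
now();rows([target(.042,0.0045)],1)
cv2.imwrite('pics/k_wrist.png',env.get_image('wrist'));cv2.imwrite('pics/k_top.png',env.get_image('top'))
im=cv2.imread('pics/k_top.png');cv2.imwrite('pics/k3.png',cv2.resize(im[190:270,180:330],None,fx=5,fy=5,interpolation=cv2.INTER_CUBIC))
"
```

```text
time: 15.15
eef_pos: [0.5295, -0.1365, 0.049]
tool_rot: [0.639, 0.724, 0.196, 0.169]
ft_force: [-1.5, 0.0, -1.4]
grip_width: 0.0138
t 15.15 tip dep/e/z mm 39.451801375645445 4.414848171371932 -0.5108646475113221 yaw -0.0015380872556055606 pitch -0.0003694865576872948 F s/e/z 0.2373909469218097 -1.507491758839379 -1.3885221242254793 w 0.013845399940683763
3 0 -0 -0.001 -0.000 0.002 1
```

View pics/k_wrist.png

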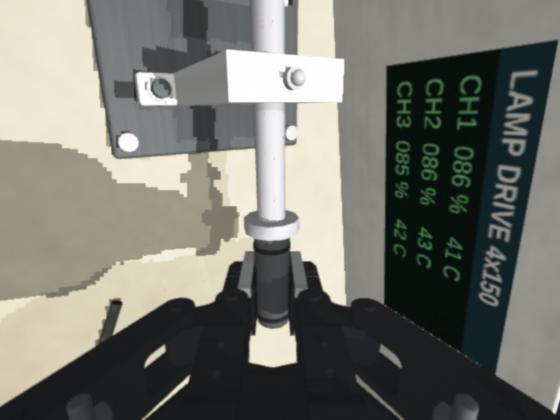

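View pics/k3.png

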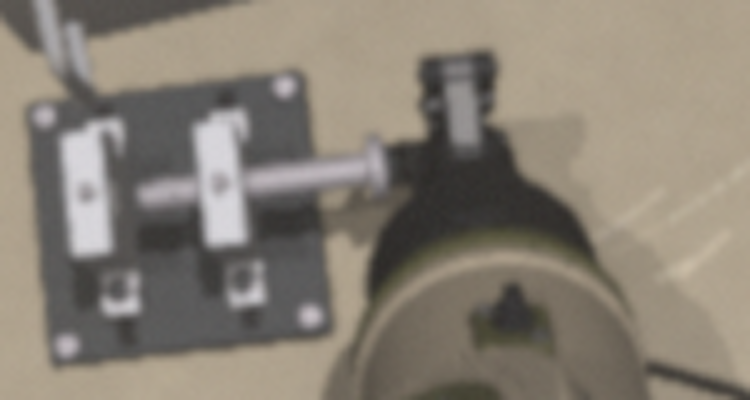

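Run:
```python
from th import *
T=env.get_calibration("top");im=cv2.imread("pics/k_top.png");g=cv2.cvtColor(im,cv2.COLOR_BGR2GRAY).astype(float)
cv2.imwrite('pics/k4.png',cv2.resize(im[205:250,185:260],None,fx=10,fy=10,interpolation=cv2.INTER_CUBIC))
fb=atz(T,crop([(60,134),(103,128),(112,254),(71,258),(86,193)],5,180,190),.082)
nb=atz(T,crop([(194,124),(238,119),(248,244),(205,249),(220,184)],5,180,190),.082)
print(fb,fb[:4].mean(0),nb[:4].mean(0), (fb[:4].mean(0)-nb[:4].mean(0))@E)
sh=atz(T,crop([(145,194),(190,188),(260,180),(350,168)],5,180,190),.066)
for p in sh: print("shaft e rel far",(p-fb[:4].mean(0))@E*1000)
```

```text
[[ 0.5225  0.007   0.082 ]
 [ 0.5249 -0.0083  0.082 ]
 [ 0.4796 -0.0134  0.082 ]
 [ 0.4779  0.0011  0.082 ]
 [ 0.5013 -0.0032  0.082 ]] [ 0.5012 -0.0034  0.082 ] [ 0.5054 -0.0514  0.082 ] 0.002358151624995813
shaft e rel far -0.29588269278367213
shaft e rel far -0.06572713081624582
shaft e rel far -0.19824189565419748
shaft e rel far 0.2526721370330775
```

View pics/k4.png

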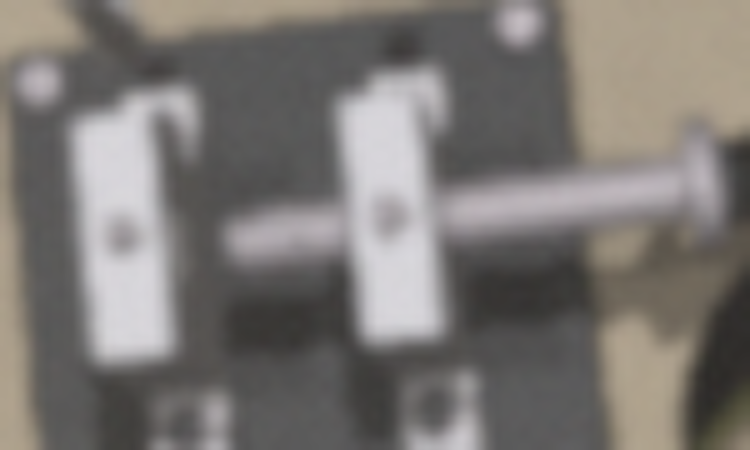

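```bash
python3 -m handwheel '3 1.2 1 0 0 0.001 1;3 0 0 0 0 0 1;2 0 0 0 0 0 1'; python3 -c "
from th import *
now();rows([target(.05,0.0055)],1)"; python3 -m handwheel '2 0 0 0 0 0 1'; python3 -c "
from th import *
now();rows([target(.052,0.0055)],1)"
```

```text
time: 15.62
eef_pos: [0.53, -0.1287, 0.0488]
tool_rot: [0.64, 0.724, 0.196, 0.169]
ft_force: [-2.6, -1.6, -0.5]
grip_width: 0.0142
t 15.62 tip dep/e/z mm 47.1133589802402 6.238607686134144 -0.6696715354159305 yaw 0.0005189177868437941 pitch -0.00019225983316650044 F s/e/z -1.2239011884267983 -2.7860332375994092 -0.5172950545643243 w 0.014234377315379953
3 -0 -1 -0.001 0.000 -0.000 1
time: 15.75
eef_pos: [0.5298, -0.1266, 0.0489]
tool_rot: [0.64, 0.724, 0.196, 0.169]
ft_force: [-2.2, -1.3, -1.1]
grip_width: 0.0142
t 15.75 tip dep/e/z mm 49.21218175918681 6.276054688171326 -0.6170418724111282 yaw 0.0005538771462650954 pitch -0.00032237827101158124 F s/e/z -0.9478828528862205 -2.382495122408026 -1.057159093826057 w 0.014217093195910756
3 -0 -1 -0.001 0.001 -0.000 1
```

Small friction forces only; keep advancing in small steps.

```bash
python3 -m handwheel '2 0 0 0 0 0 1;2 0 0 0 0 0 1'; python3 -c "
from th import *
now()"; python3 -m handwheel '2 0 0 0 0 0 1;2 0 0 0 0 0 1'; python3 -c "
from th import *
now();rows([target(.06,0.0055)],1)"
```

```text
time: 16.0
eef_pos: [0.5292, -0.1224, 0.0489]
tool_rot: [0.64, 0.724, 0.196, 0.169]
ft_force: [-0.8, -1.6, -1.0]
grip_width: 0.0142
t 16.0 tip dep/e/z mm 53.50078597361512 6.307584182163909 -0.5719106863772416 yaw 0.0005790431444064307 pitch -0.0003531481812465256 F s/e/z -1.4736289137950387 -0.9919688049608975 -0.960718197954621 w 0.014207021505411355
time: 16.25
eef_pos: [0.5287, -0.1181, 0.049]
tool_rot: [0.64, 0.724, 0.196, 0.169]
ft_force: [-2.3, -1.4, -0.8]
grip_width: 0.0139
t 16.25 tip dep/e/z mm 57.8244470530069 6.357804430832625 -0.5174786618799831 yaw 0.0005330898251682596 pitch -0.00033026725409015395 F s/e/z -1.031063140155079 -2.4477352965545482 -0.775606383525613 w 0.013854985350478615
2 -0 -1 -0.001 0.001 -0.000 1
```

```bash
python3 -m handwheel '4 0 0 0 0 0 1;4 0 0 0 0 0 1;4 0 0 0 0 0 1'; python3 -c "
from th import *
now()"; python3 -m handwheel '4 0 0 0 0 0 1;3 0 0 0 0 0 1'; python3 -c "
from th import *
now()
cv2.imwrite('pics/l_wrist.png',env.get_image('wrist'));cv2.imwrite('pics/l_top.png',env.get_image('top'))
im=cv2.imread('pics/l_top.png');cv2.imwrite('pics/l3.png',cv2.resize(im[190:270,180:330],None,fx=5,fy=5,interpolation=cv2.INTER_CUBIC))"
```

```text
time: 16.62
eef_pos: [0.5271, -0.1055, 0.049]
tool_rot: [0.64, 0.724, 0.196, 0.169]
ft_force: [-2.9, -1.9, -0.4]
grip_width: 0.0142
t 16.62 tip dep/e/z mm 70.51748528981484 6.506139259913738 -0.4435662394832729 yaw 0.0007897719325428125 pitch -0.00028989648294089495 F s/e/z -1.466482467460604 -3.137770560176289 -0.37190953613591743 w 0.014237272881490714
time: 16.88
eef_pos: [0.5261, -0.0979, 0.0491]
tool_rot: [0.64, 0.724, 0.196, 0.169]
ft_force: [-3.2, -2.3, -1.4]
grip_width: 0.0141
t 16.88 tip dep/e/z mm 78.15118376896997 6.512051515447545 -0.42945135898889153 yaw 0.0005118267638733619 pitch -0.000390306822744484 F s/e/z -1.8037351668251458 -3.52223425049595 -1.387358212045154 w 0.014120257006161771
```

View pics/l_wrist.png

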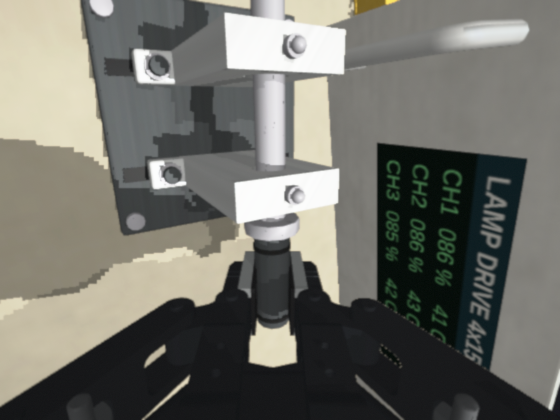

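View pics/l3.png

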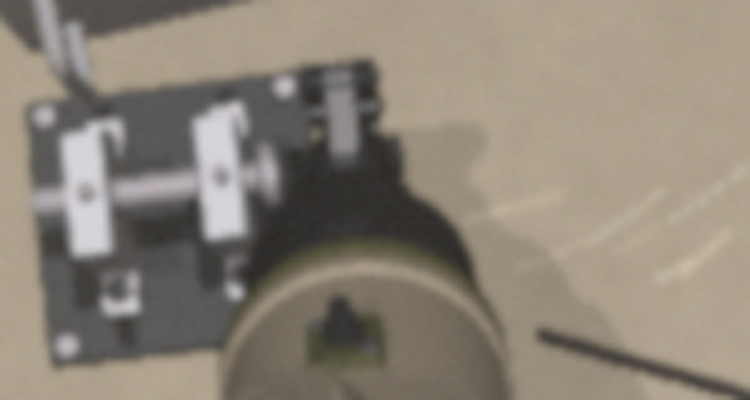

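```bash
python3 -m handwheel '2 0 0 0 0 0 1;2 0 0 0 0 0 1'; python3 -c "
from th import *
now()"; python3 -m handwheel '1.5 0 0 0 0 0 1'; python3 -c "
from th import *
now()";  python3 -m handwheel '1 0 0 0 0 0 1'; python3 -c "
from th import *
now()"
```

```text
time: 17.23
eef_pos: [0.5255, -0.0937, 0.049]
tool_rot: [0.64, 0.724, 0.196, 0.169]
ft_force: [-3.8, -2.6, -0.1]
grip_width: 0.014
t 17.23 tip dep/e/z mm 82.37035624910457 6.503954905953012 -0.43357981536967793 yaw 0.00029466772956102653 pitch -0.0002569991702051233 F s/e/z -2.0952448508053374 -4.09141797464069 -0.058250860082606715 w 0.01395006592148075
time: 17.35
eef_pos: [0.5253, -0.0923, 0.049]
tool_rot: [0.64, 0.724, 0.195, 0.169]
ft_force: [-3.4, -3.0, -1.2]
grip_width: 0.0137
t 17.35 tip dep/e/z mm 83.87324580898758 6.491143171100173 -0.4619057734614601 yaw 0.00042557205146585977 pitch -0.0003493042642083776 F s/e/z -2.480605647233192 -3.7495966725872774 -1.1527047484676203 w 0.013671989836297825
time: 17.48
eef_pos: [0.5252, -0.0912, 0.0491]
tool_rot: [0.64, 0.724, 0.195, 0.169]
ft_force: [-2.6, -2.7, -0.7]
grip_width: 0.0139
t 17.48 tip dep/e/z mm 84.92807386077274 6.502215310655318 -0.44637902941895014 yaw 0.00043190589251826243 pitch -0.0004084080933383584 F s/e/z -2.3305368384220917 -2.979951124032598 -0.7186407876170622 w 0.013907767082505247
```

```bash
for i in 1; do python3 -m handwheel '1 0 0 0 0 0 1'; python3 -c "
from th import *
now()";  python3 -m handwheel '1 0 0 0 0 0 1'; python3 -c "
from th import *
now()"; done
```

```text
time: 17.6
eef_pos: [0.5252, -0.0908, 0.0492]
tool_rot: [0.64, 0.724, 0.195, 0.17]
ft_force: [-3.8, -9.0, -2.7]
grip_width: 0.0138
t 17.6 tip dep/e/z mm 85.36988544136365 6.630947264809094 -0.4316066241446259 yaw 0.0008578455388602777 pitch -0.0016097400412021783 F s/e/z -8.357007233853414 -4.969299963333415 -2.743617953027772 w 0.013823281709744877
time: 17.73
eef_pos: [0.5252, -0.0907, 0.0493]
tool_rot: [0.64, 0.724, 0.195, 0.17]
ft_force: [-3.9, -9.7, -1.9]
grip_width: 0.0141
t 17.73 tip dep/e/z mm 85.43616931979969 6.695882596375723 -0.5503216923572474 yaw 0.001508783768109825 pitch -0.003512786181821782 F s/e/z -9.05391508782734 -5.184593464496693 -1.930864938413186 w 0.014090142624187944
```

```bash
python3 -m handwheel '0 0 0 0 0 0 0.8;0 0 0 0 0 0 0.5; 0 0 0 0 0 0 0.4; 0 0 0 0 0 0 0.4'; python3 -c "
from th import *
now()
cv2.imwrite('pics/m_wrist.png',env.get_image('wrist'))"
```

```text
time: 18.23
eef_pos: [0.5265, -0.0904, 0.0506]
tool_rot: [0.64, 0.723, 0.196, 0.171]
ft_force: [0.2, 0.4, -0.6]
grip_width: 0.0517
t 18.23 tip dep/e/z mm 85.56353325404505 8.045639558264458 0.7984116325030904 yaw 0.0020857276487389552 pitch -0.0029284730280722897 F s/e/z 0.33253277769311074 0.22703107493193392 -0.60454989265663 w 0.05173591136431671
```

View pics/m_wrist.png

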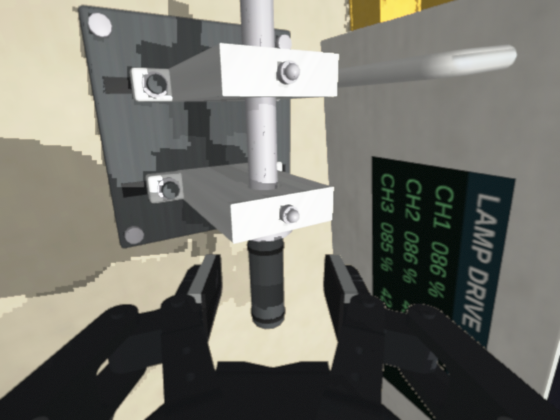

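```bash
python3 -m handwheel '0 -1 -12 0 0 0 0.4;0 0 -20 0 0 0 0.4; -5 0 -20 0 0 0 0.4; -15 0 -12 0 0 0 0.4;-20 0 0 0 0 0 0.4;0 0 0 0 0 0 0.4'; python3 -c "
from th import *
now()
cv2.imwrite('pics/n_wrist.png',env.get_image('wrist'));cv2.imwrite('pics/n_top.png',env.get_image('top'))
im=cv2.imread('pics/n_top.png');cv2.imwrite('pics/n3.png',cv2.resize(im[190:270,150:300],None,fx=5,fy=5,interpolation=cv2.INTER_CUBIC))"
```

```text
time: 19.02
eef_pos: [0.4979, -0.1347, 0.1073]
tool_rot: [0.639, 0.724, 0.196, 0.171]
ft_force: [0.3, 1.2, 0.4]
grip_width: 0.0512
t 19.02 tip dep/e/z mm 45.55727142467538 -26.388753273024374 57.45570017081006 yaw 0.0008609508517250671 pitch -0.0030107495983880362 F s/e/z 1.1714085134136978 0.4335729764145534 0.4183389827249099 w 0.051206297341040416
```

View pics/n_wrist.png

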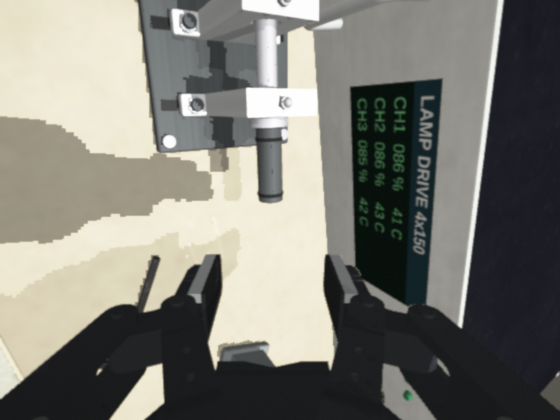

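View pics/n3.png

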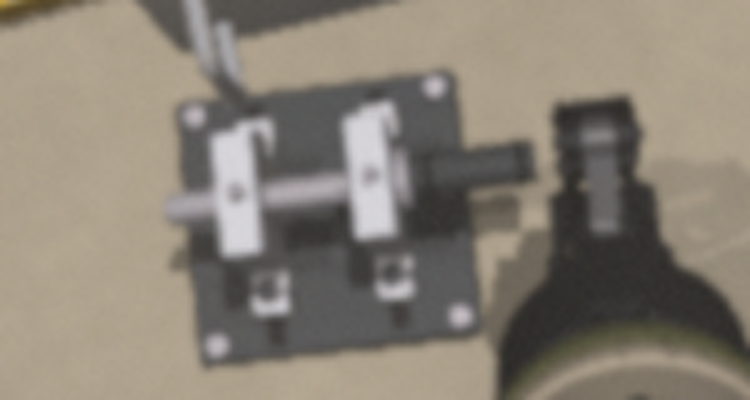

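Run:
```python
from th import *
im=cv2.imread("pics/n_wrist.png");cv2.imwrite("pics/n4.png",cv2.resize(im[70:210,220:340],None,fx=5,fy=4.2,interpolation=cv2.INTER_CUBIC))
st=env.get_state();c=env.get_calibration("wrist")
a=atz(c,[(271,198)],.065,(st['eef_pos'],st['tool_rot']));print("grip end wrist dep",(a[0]-FACE)@S*1000)
T=env.get_calibration("top")
k=crop([(165,210),(532,160)],5,150,190);a=atz(T,k,.064)
n=atz(T,crop([(343,118),(388,112),(398,237),(355,240)],5,150,190),.082).mean(0)-.007*S
print("tip, end dep top",[(p-n)@S*1000 for p in a])
```

```text
grip end wrist dep -46.53242058059117
tip, end dep top [np.float64(84.44471784001882), np.float64(-50.52614716831259)]
```

View pics/n4.png

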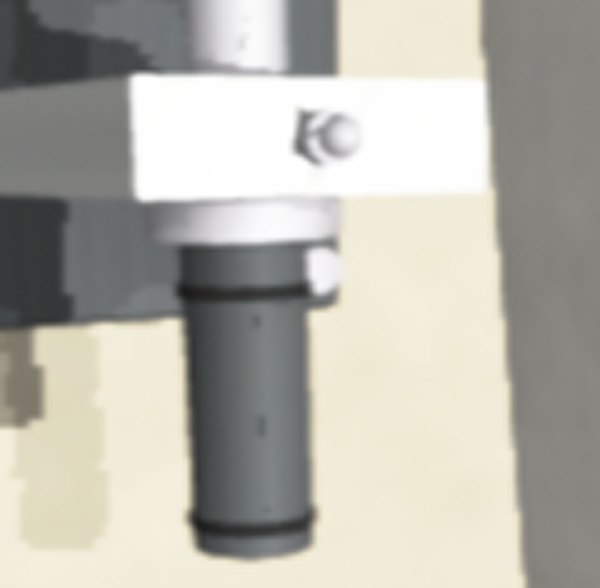

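```bash
python3 -c "
from th import *
now();print(env.job_done());now()"
```

```text
t 19.12 tip dep/e/z mm 46.847032046122436 -26.717374967744963 56.935952396297495 yaw -0.00025126700838117564 pitch -0.001960588284961635 F s/e/z -0.05967933149343107 -0.018157247340139345 -0.12649928413280745 w 0.05134955717995769
the job is handed in; nothing more can be done
None
the job is handed in; nothing more can be done
```

I took the shaft out of its cradle and threaded it through both bearing blocks from the right until the collar met the near block. I then let go, backed the gripper clear and handed the job in at about 19 s.

**Seating:** the push stopped at the near block with about 9 N along the shaft. Afterwards the top camera put the tip 84.4 mm past the near face (84 mm expected), and the pictures show the collar against the block. The wrist camera's estimate of the grip end was about 5 mm off (46.5 mm from the face, 52 mm expected). I put that down to a rough pixel reading.

**Forces:** at the wrist, the readings I took during threading stayed below about 11 N. I read them only at the end of each move, so a brief peak between readings would not show.
- **Near bore:** the first try caught its edge at about 7.5 N because the tool had drifted about 3 mm high. I backed off, corrected the height and it went in freely.
- **Far bore:** it entered with only light friction after I shifted the near block sideways by about 4 to 6 mm.

**Joint limit:** early on, before reaching in, the arm ran into the lower limit of joint 2 (−0.894 against a stated −0.89). That gave a momentary wrist reading of about 95 N, below the 120 N limit, and I moved off it at once. If the limit is judged strictly, this could count as a joint passing its range.

**Bystanders:** the tape roll, hex key and parts bin were not deliberately approached, and no contact with them showed. I did not measure their positions again at the end.

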